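Turn the post in the dowel jig, index the tail stop one hole and hold its pin home

ROBOT

A 6-joint arm with a two-finger parallel gripper is mounted at the origin on the work surface. World frame = base frame: x ahead of the robot, y to its left, z up, the work surface at z = 0. Lengths are in m, angles in rad, forces in N, time in s.
With the tool pointing down it reaches from about 0.35 to 0.725 m from the base axis. Payload 6 kg.
Tool frame: the origin (TCP) lies between the finger pads; the fingertips stand 19 mm ahead of it and the grasp point (between the pads) is the TCP; z points along the fingers, y is the direction in which the jaws open and shut (so a half turn about z gives the same grasp; the last joint's range is limited). The gripper opens to 85 mm and grips with 20 to 120 N. Pads are 22 mm wide; open, the fingers measure 114 mm over their backs; the gripper's body (76 mm by 85 mm) begins 54 mm behind the grasp point. The pads swing forward as they close: fully open they stand 13 mm farther back than shut.
Start: joints at [-0.898, 0.04, 0.085, 0, -1.615, -0.334], TCP at [0.199, -0.566, 0.217] pointing down, gripper open.
Joint ranges: [-2.56, 2.56], [-1.29, 2.01], [-1.08, 1.49], [-3.29, 1.98], [-2.81, -0.18], [-2.99, 2.99]. Speed limits (rad/s): [2.57, 2.57, 3.01, 3.14, 3.14, 3.14].

INTERFACE

Orientations are given as a 3x3 rotation matrix whose columns are the frame's x, y, z axes.
In Python, from rig import env gives the robot as it stands.
- The arm moves only by the tool send_rows, never from a script. Its argument "steps" is a list of rows, each an object of numbers: "tx", "ty", "tz": the shift along the tool's x, y, z in cm; "rx", "ry", "rz": the turn, a rotation vector about the tool's x, y, z in rad. In form: [{"tx": .., "ty": .., "tz": .., "rx": .., "ry": .., "rz": ..}, ...]. A call has 1 to 8 rows; each row shifts and turns the commanded pose from where the row before left it, along the tool's axes as they then stand; what a row does not reach is not made up. A row lasts 1/10 s, in which the tool goes at most 50 mm and 8.59 degrees, less where a joint would pass 70% of its speed; a pose out of reach is approached as far as the arm can. A call with a gripper value outside its range is refused whole. "gripper" is the closure, from 0 (fully open) to 1 (shut), set as the call begins (left out, the last holds). The fingers move at their own pace and stop on an object; "squeeze" is the grip in N (left out, the last holds). Time passes only in rows, so rows that do not move let the fingers close. It gives the time, the measured TCP pose, the force and the opening at its end, in the units of the state.
- env.get_obs(): the state, without advancing time (a new reading comes with each control period).
- env.snapshot(name): name is "side" or "top"; returns (picture, depth): 400x640x3 uint8, red, green, blue; 400x640 float32, m along the optical axis (not along the pixel's ray), 0 where there is no reading.
- env.get_calibration(name): a dict with "fx", "fy", "cx", "cy" (pixels), "rvec" (rotation vector, rad) and "tvec" (3), from world to camera coordinates, as OpenCV has them. Camera axes: x right, y down, z forward; pixel columns grow to the right and rows downward; lengths in m; the calibration is good to about 2 mm. A picture is of the moment at which its call begins. get_calibration takes no time and is no camera call.
- env.hand_in(): hands the job in, once; it reports no verdict.
The state is a dict: "t": time; "joint_positions": joint angles; "qd": joint speeds; "effort": joint torques, N m; "tcp_pos": TCP position; "eef_rot": TCP orientation; "contact_force": force on the tool from outside, world axes, zero at the start; "torque": the same for the moment, N m; "opening": finger opening in m.
Only numpy, scipy, OpenCV 4.12 (cv2) and the standard library are available. Lean on these libraries where they do the work, as an engineer would, in place of code of your own. Each camera call takes 0.05 s, during which the arm holds its last target.

TASK

The post lying in the dowel-drilling jig has been drilled in its end: turn it a quarter turn on the bed so that a long side faces the drill-bush block, centred on the bushes, and let go of it. Then pull up the lock knob of the tail stop, slide the stop one hole towards the bush block so that it pushes the post up to the block, and let the pin down into that hole. Finish still holding: keep pressing the knob firmly down with the pin fully home, ready for drilling, and leave everything else on the bench where it is.

Things in the scene. Friction and masses are not known exactly. Their poses are not given: they have to be found in the camera images.
- jig: Dowel-drilling jig screwed to the bench: plywood base 230 (jig x) x 420 (jig y) x 18 mm, origin at the centre of its underside, z up. The bed is its top, 18 mm above the bench. At its -y end stands the drill-bush block (see bush_face); a drilled tube runs along y at the +x side (see tube_top).
- bush_face (a point): Middle of the working face of the bush block, midway between its two bushes, at jig (-45, -155, 48) mm; the face looks to jig +y. The block is dark steel, 100 wide (x), 30 thick, 40 mm high above the bed (top 58 mm above the bench). The post's long side must come up to this face.
- tube_top (a point): Point on the tube's top at jig (55, 0, 53) mm, where the pin starts. The 30 mm square aluminium tube runs from jig y = -150 to 190 mm, with 10 mm holes 50 mm apart in its top; its end saddles, at y = -158 and 198 mm, are 56 mm above the bench.
- post: The workpiece: a pale softwood post 110 x 60 x 60 mm, 0.14 to 0.28 kg, loose. Origin at the centre of its underside, x along its length. At the start it lies lengthwise (along jig y) between the bush block and the stop plate with about 1 mm of slack, its drilled end (two dowel holes) at the block, within 12 mm of jig x = -45 mm.
- post_mid (a point): Centre of the post, 30 mm above its underside.
- tailstop: Tail stop: aluminium outer tube section 36 mm square, 80 mm long along jig y, sliding on the drilled tube, top 56 mm above the bench. Its bent steel bracket reaches across the bed as a stop plate (see stop_face). Origin under the knob's axis, 20 mm above the bench; axes as the jig's. It moves only along jig y, and only with the pin out.
- stop_face (a point): Middle of the stop plate's working face, which looks to jig -y at the post: 43.5 mm to -y of the knob's axis, at jig x = -45 mm, 35 mm above the bench. The plate is 5 mm thick, from jig x = -90 to 40 mm, top 50 mm above the bench. It is 111.5 mm from the bush face at the start, 61.5 mm one hole nearer.
- stop_slide (a joint): Slide of the tail stop along the tube in m: 0 at the hole it starts in, growing towards the bush block (jig -y); the next hole is at 0.050. About 1 mm of play either way with the pin in; about 2 N of friction when free.
- plunger: Lock plunger on the tail stop: a black knurled knob 28 mm in diameter, 24 mm high, on a short steel neck and an 8 mm round-nosed pin. Origin at the bottom of the neck, which seats on the housing (22 to 26 mm across) 70 mm above the bench with the pin home; the knob then reaches from 76 to 100 mm. It moves with the tail stop.
- knob_mid (a point): Middle of the knob on its axis, 12 mm below its top, 88 mm above the bench with the pin home. Grip the knob here from above; any yaw.
- pin_pull (a joint): Lift of the plunger in m: 0 pin fully home, the pin clears the tube from 0.012 up, 0.016 is the upper stop. A spring pulls it down with 3 N at 0 and 5.4 N at the top. It also rests at about 0.012 when the pin stands on the tube between holes.
- spare_post: A second, undrilled post of the same size lying on the bench away from the jig; not to be moved.
- drill: Cordless drill, grey and black, lying on its side on the bench, 270 mm long, 60 mm high; origin under its motor axis. Not to be moved.
- mallet: Wooden mallet, 305 mm long, 68 mm high, lying on the bench at the left of the jig; not to be moved.
- trysquare: Try square lying flat on the bench just beyond the bush-block end of the jig, stock 110 mm long and 18 mm high, blade 150 mm; origin at the stock's middle. Not to be moved.
- tape: Grey tape measure 64 x 34 x 62 mm standing on the jig's bed behind (to jig +y of) the tail stop; not to be moved.
- glue: White glue bottle, 56 mm across and 170 mm high; not to be moved.
- dowel_tray: Steel tray of dowels 110 x 160 x 45 mm; not to be moved.
Mind the look-alikes: they are no part of the job. What is shaped like the post but blue or orange is not meant.

How it is judged:
By the outcome, as a careful person would: the job done as asked, in the order asked, and still so for the second after the job is handed in, while the arm keeps its last pose, push and grip.
It also fails if it takes over 50 s, if anything falls off the work surface, if the arm or the gripper's body presses on something with over 40 N, if the wrist force passes 120 N, or if a joint passes its speed limit or range.

## Working session

There is one attempt and no reset: what is moved stays moved. The work goes in short steps, Python scripts to look and compute and a tool call to move; the robot and the scene stay as the last step left them, time stands still between calls to the robot, and variables do not carry over. Pictures are saved under pics/ and viewed, and the job is handed in when it is done.

Besides the shell and the picture viewer there is one more tool, called by a JSON object that holds its "fn" and its "kwargs", one argument or row to a line. send_rows: Moves the arm, as the interface text tells. Its arguments: {"type":"object","properties":{"steps":{"type":"array","items":{"type":"object","properties":{"tx":{"type":"number"},"ty":{"type":"number"},"tz":{"type":"number"},"rx":{"type":"number"},"ry":{"type":"number"},"rz":{"type":"number"}}}},"gripper":{"type":"number"},"squeeze":{"type":"number"}},"required":["steps"]}

```bash
ls; mkdir -p pics
python3 - <<'E'
from rig import env
import cv2,numpy as np
for n in("side","top"):
    p,d=env.snapshot(n); cv2.imwrite(f"pics/{n}0.png",p[:,:,::-1]); np.save(f"pics/{n}0.npy",d)
    print(n,env.get_calibration(n))
print(env.get_obs())
E
```

```text
pics
side {'fx': 385.2980568457596, 'fy': 385.2980568457596, 'cx': 326.3675785955271, 'cy': 195.69198538612537, 'rvec': array([ 1.01143332, -2.46227139,  0.99500475]), 'tvec': array([0.47001603, 0.31423827, 1.28584659])}
top {'fx': 438.9305702243658, 'fy': 438.9305702243658, 'cx': 316.53890217565913, 'cy': 204.58763584867498, 'rvec': array([ 2.16299279, -2.19495112,  0.1189686 ]), 'tvec': array([0.04578278, 0.586744  , 1.77111554])}
{'t': 0.1, 'joint_positions': array([-8.98312909e-01,  4.07739566e-02,  8.39087493e-02, -3.90850238e-04,
       -1.61548205e+00, -3.33703489e-01]), 'qd': array([-0.00050509, -0.00163837,  0.00282242,  0.00229475, -0.00104174,
        0.00011131]), 'effort': array([-5.96055601e-03, -3.69350266e+01,  3.48279834e+01,  6.95183828e+00,
       -4.55672081e-03,  1.20314971e-05]), 'tcp_pos': array([ 0.19936489, -0.56558076,  0.21606851]), 'eef_rot': array([[-9.43155094e-01, -3.32352272e-01, -6.60676039e-04],
       [-3.32352900e-01,  9.43153979e-01,  1.45648929e-03],
       [ 1.39051709e-04,  1.59327289e-03, -9.99998721e-01]]), 'contact_force': array([ 0.37251975, -0.46079068,  0.92960759]), 'torque': array([-0.01473643,  0.03400491,  0.02509589]), 'opening': 0.08554395457089269}
```

View pics/side0.png

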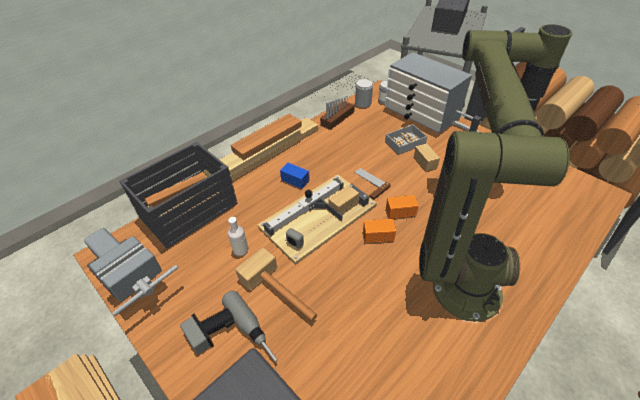

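View pics/top0.png

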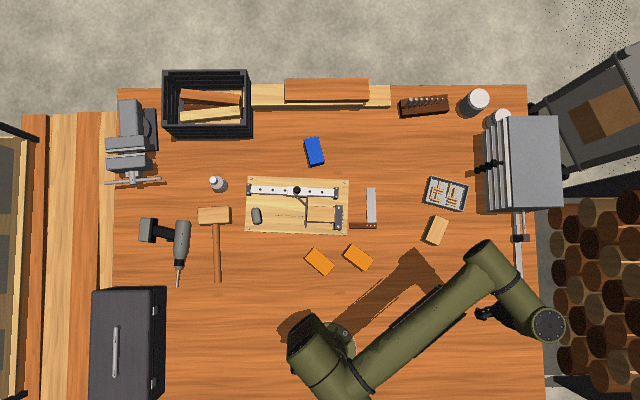

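```bash
cat > h.py <<'E'
import cv2,numpy as np
from rig import env
def cal(n):
    c=env.get_calibration(n);R=cv2.Rodrigues(np.array(c['rvec']))[0];K=np.array([[c['fx'],0,c['cx']],[0,c['fy'],c['cy']],[0,0,1]]);return c,R,K
def cloud(n,d):
    c,R,K=cal(n);v,u=np.mgrid[:d.shape[0],:d.shape[1]]
    P=np.stack([(u-c['cx'])/c['fx']*d,(v-c['cy'])/c['fy']*d,d],-1)
    return (P-c['tvec'])@R
def proj(n,P):
    c,R,K=cal(n);return cv2.projectPoints(np.float64(P).reshape(-1,1,3),np.float64(c['rvec']),np.float64(c['tvec']),K,None)[0][:,0]
def crop(n,p,box,name,s=6):
    x0,y0,x1,y1=box;cv2.imwrite(name,cv2.resize(p[y0:y1,x0:x1,::-1],None,fx=s,fy=s,interpolation=cv2.INTER_CUBIC))
def ray(n,uv,z):
    c,R,K=cal(n);d=R.T@np.array([(uv[0]-c['cx'])/c['fx'],(uv[1]-c['cy'])/c['fy'],1]);o=-R.T@c['tvec'];return o+d*(z-o[2])/d[2]
E
python3 - <<'E'
from h import *
for n,b in(("top",(238,165,388,245)),("side",(250,160,400,270))):
    p=cv2.imread(f"pics/{n}0.png")[:,:,::-1]; crop(n,p,b,f"pics/{n}0c.png",5)
d=np.load("pics/top0.npy");C=cloud("top",d)
# heights
for v in range(176,240,4): print(v,[int(1000*C[v,u,2]) for u in range(244,380,5)])
print(C[206,298],C[212,322])
E
```

```text
176 [7, 16, 24, 16, 16, -3, 0, 2, 2, 2, 1, 1, 0, -9, 1, 3, -2, 1, 1, 0, -5, 0, -6, 2, 0, -3, -6, 1]
180 [-4, 24, 15, 17, 20, 13, 16, 24, 13, 20, 16, 24, 16, 16, 15, 25, 21, 12, 11, 25, 19, 9, -7, -4, 2, 1, -7, -10]
184 [3, 55, 23, 19, 21, 20, 29, 10, 10, 19, 17, 17, 16, 26, 12, 10, 10, 20, 16, 17, 20, 4, 0, 3, -2, -4, -4, -6]
188 [0, 60, 55, 50, 55, 55, 47, 56, 56, 48, 99, 104, 53, 59, 57, 48, 59, 11, 58, 1818, 22, -6, -4, 2, -1, 5, -5, 5]
192 [1, 54, 51, 57, 54, 54, 49, 52, 54, 57, 91, 89, 57, 34, 56, 53, 45, 57, 49, 22, 24, -2, 6, 2, 0, 0, 4, 2]
196 [0, 22, 13, 21, 20, 19, 15, 17, 14, 24, 39, 41, 50, 20, 20, 22, 31, 40, 52, 24, 15, -5, 1, -3, 3, 2, 1, -5]
200 [2, 28, 25, 19, 14, 18, 18, 16, 19, 19, 15, 25, 18, 23, 11, 16, 22, 15, 18, 16, 14, 0, -2, 4, 5, 5, 2, -8]
204 [9, 16, 16, 14, 26, 16, 17, 22, 19, 18, 13, 26, 34, 18, 23, 1818, 17, 14, 20, 20, 15, -3, 0, -10, 0, 1, 6, 3]
208 [-4, 12, 70, 24, 23, 17, 25, 18, 24, 9, 18, 25, 19, 84, 78, 77, 69, 82, 73, 55, 12, 0, 4, 3, -1, 5, 3, 6]
212 [1, 20, 85, 76, 14, 24, 15, 17, 20, 20, 15, 11, 16, 81, 80, 73, 74, 81, 78, 59, 13, 3, -8, -4, -1, 14, -2, 2]
216 [1, 1818, 79, 78, 11, 12, 16, 22, 15, 18, 21, 20, 23, 76, 73, 79, 73, 80, 84, 56, 15, 3, -3, 7, -7, 7, -2, -11]
220 [6, 17, 72, 85, 17, 12, 14, 22, 19, 21, 19, 20, 19, 73, 79, 73, 74, 78, 73, 53, 11, 6, 0, -1, -1, 13, 0, -3]
224 [0, 19, 18, 18, 17, 15, 20, 15, 13, 13, 18, 17, 16, 13, 21, 16, 14, 17, 53, 56, 19, 1, 23, 16, 21, 17, 18, -3]
228 [6, 19, 25, 19, 19, 21, 10, 17, 14, 13, 13, 24, 14, 20, 26, 21, 16, 23, 56, 65, 23, -1, 12, 23, 17, 13, 17, -6]
232 [3, 1, -4, -1, 0, 1, 9, 16, 14, 24, 14, 20, 18, 14, 19, 23, 11, 19, 18, 19, 21, 1, -7, -1, 7, 0, -2, -2]
236 [4, -2, -3, -2, 4, -1, 0, 0, 6, 0, 5, -5, -5, -8, 5, -2, 2, 0, -2, 0, 1, -4, 6, -2, -6, 0, 2, -5]
[0.58298056 0.11328366 0.02372835] [0.55270446 0.0166088  0.07705843]
```

View pics/top0c.png

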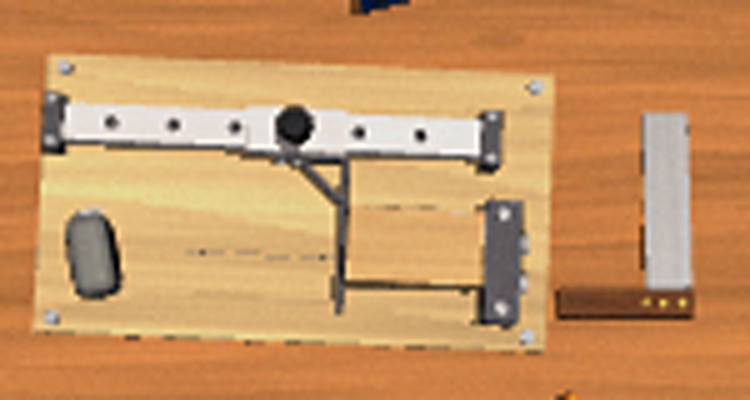

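View pics/side0c.png

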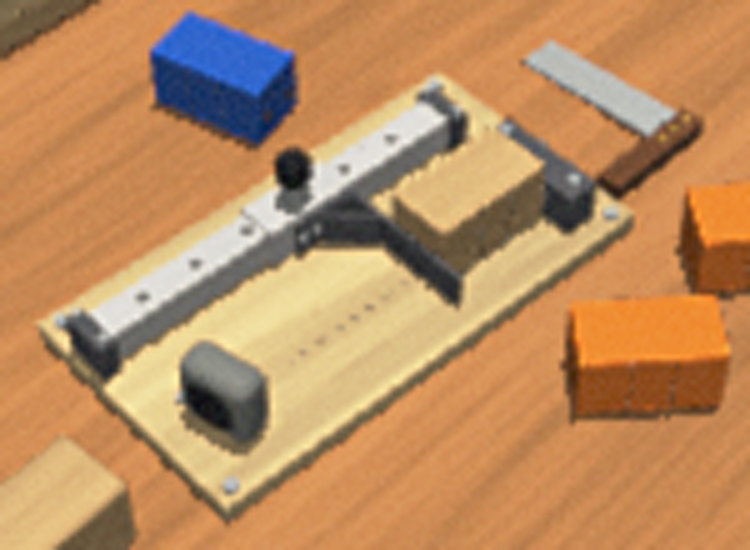

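```bash
cat > fit.py <<'E'
from h import *
from scipy.optimize import least_squares
def J(p,q): 
    c,s=np.cos(p[2]),np.sin(p[2]);q=np.atleast_2d(q)/1000.
    return np.c_[p[0]+c*q[:,0]-s*q[:,1],p[1]+s*q[:,0]+c*q[:,1],q[:,2]]
if __name__=="__main__":
    q=[[115,210,18],[115,-210,18],[-115,-210,18],[-115,210,18]]
    hl=[[55,y,53] for y in(150,100,50,-50,-100)]
    top=np.array([(48,55),(553,73),(545,350),(35,330),(111,123),(173,125),(235,127),(359,133),(420,135)])/5+np.array([238,165])-.4
    side=np.array([(40,325),(435,78),(632,215),(230,518),(142,297),(196,263),(247,231),(344,169),(391,139)])/5+np.array([250,160])-.4
    Q=np.array(q+hl)
    f=lambda p:np.r_[(proj("top",J(p,Q))-top).ravel(),(proj("side",J(p,Q))-side).ravel()]
    p0=[.58,.11,0.0]
    for nm,sl in(("both",slice(0,36)),("top",slice(0,18)),("side",slice(18,36))):
        r=least_squares(lambda p:f(p)[sl],p0); print(nm,r.x,np.abs(r.fun).max(),np.sqrt(np.mean(r.fun**2)))
        if nm=="both": b=r.x; print(r.fun.reshape(-1,2).round(1).tolist())
    np.save("jig.npy",b)
    for n,bx in(("top",(238,165,388,245)),("side",(250,160,400,270))):
        im=cv2.imread(f"pics/{n}0c.png")
        D=[q,[[-95,-155,58],[5,-155,58],[5,-185,58],[-95,-185,58]],[[-75,-154.5,78],[-15,-154.5,78],[-15,-44.5,78],[-75,-44.5,78]],[[-90,-43.5,50],[40,-43.5,50],[40,-38.5,50],[-90,-38.5,50]],[[37,-40,56],[73,-40,56],[73,40,56],[37,40,56]]]
        for k in D:
            u=((proj(n,J(b,k))-bx[:2]+.5)*5); cv2.polylines(im,[u.round().astype(int)],True,(0,0,255),1)
        for k in hl+[[55,0,100]]:
            u=(proj(n,J(b,k))[0]-bx[:2]+.5)*5; cv2.circle(im,tuple(u.round().astype(int).tolist()),3,(0,255,0),1)
        cv2.imwrite(f"pics/{n}0f.png",im)
E
python3 fit.py
```

```text
both [ 0.5883529   0.11950734 -0.04944195] 1.4651303848492034 0.41988589238809715
[[-0.4, -0.2], [0.0, -0.2], [0.1, -0.0], [-0.5, 0.4], [-0.1, 0.0], [-0.1, 0.0], [-0.2, 0.1], [-0.3, -0.2], [-0.2, -0.2], [-0.3, 0.2], [0.7, -1.2], [0.7, -0.2], [-0.4, -1.5], [0.4, 0.4], [0.1, 0.4], [0.1, 0.3], [0.1, 0.1], [-0.0, 0.1]]
top [ 0.58821272  0.11879593 -0.05134623] 0.4012739592729133 0.17494464085917183
side [ 0.58827682  0.12031969 -0.04716833] 1.273029053839366 0.52547875842171
```

```bash
python3 -c "
import cv2,numpy as np
a=cv2.imread('pics/top0f.png');b=cv2.imread('pics/side0f.png');cv2.imwrite('pics/f.png',cv2.resize(np.vstack([a,b]),None,fx=.8,fy=.62)) "
```

```text
(no output)
```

View pics/top0f.png

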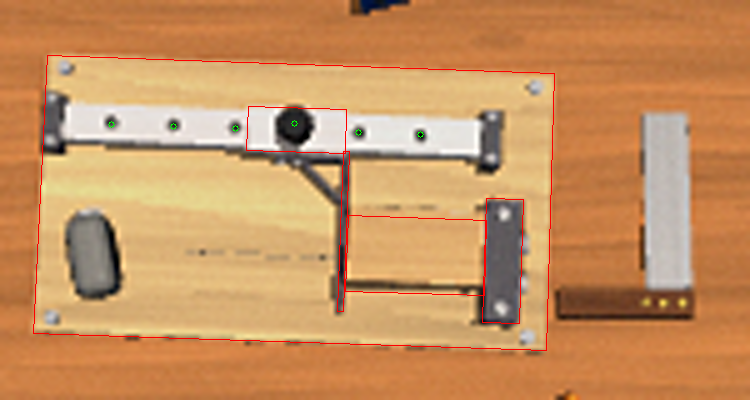

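View pics/side0f.png

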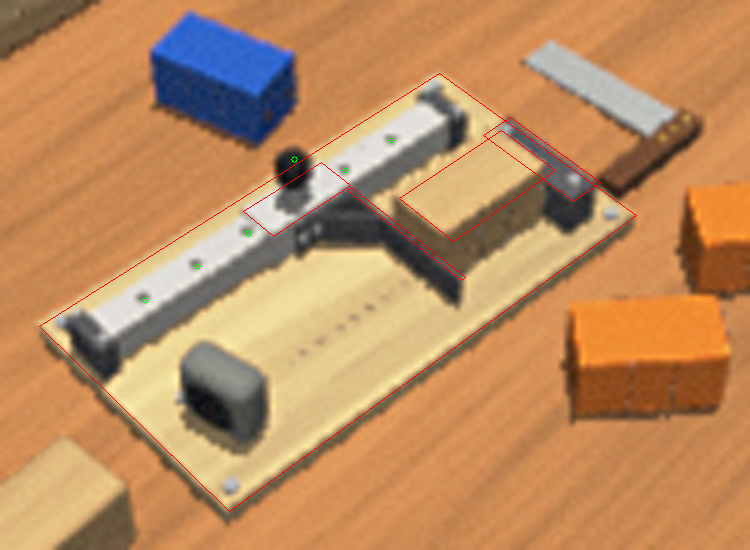

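Run:
```python
from h import *
from fit import J
b=np.load("jig.npy")
for n in("top","side"):
    p=cv2.imread(f"pics/{n}0.png")
    # rectify plane z=78 of jig, 0.5mm/px ; x jig -100..20 up, y -165..-30
    xs=np.arange(20,-110,-.25);ys=np.arange(-25,-190,-.25)
    Q=np.array([[x,y,78] for x in xs for y in ys]);u=proj(n,J(b,Q)).reshape(len(xs),len(ys),2).astype(np.float32)
    im=cv2.remap(p,u[...,0],u[...,1],cv2.INTER_CUBIC)
    for x in range(20,-110,-10): cv2.putText(im,str(x),(0,int((20-x)*4)+4),0,.35,(0,0,255));cv2.line(im,(25,int((20-x)*4)),(40,int((20-x)*4)),(0,0,255))
    for y in range(-30,-190,-10): cv2.putText(im,str(y),(int((-25-y)*4)-8,515),0,.35,(0,0,255))
    cv2.imwrite(f"pics/{n}0r.png",im)
```

```text
(no output)
```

View pics/top0r.png

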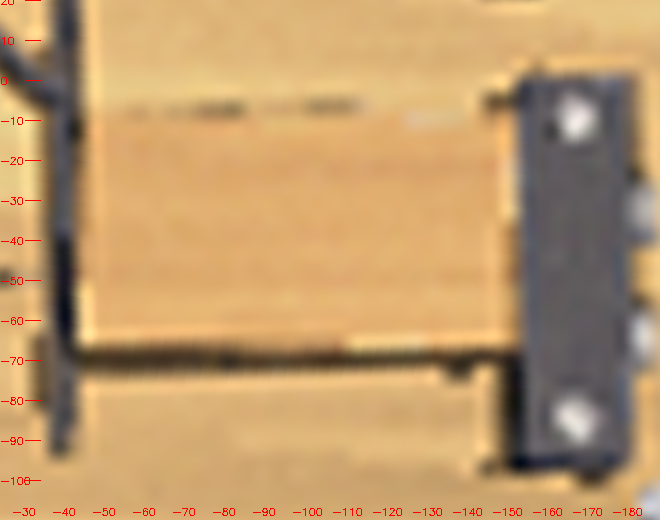

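View pics/side0r.png

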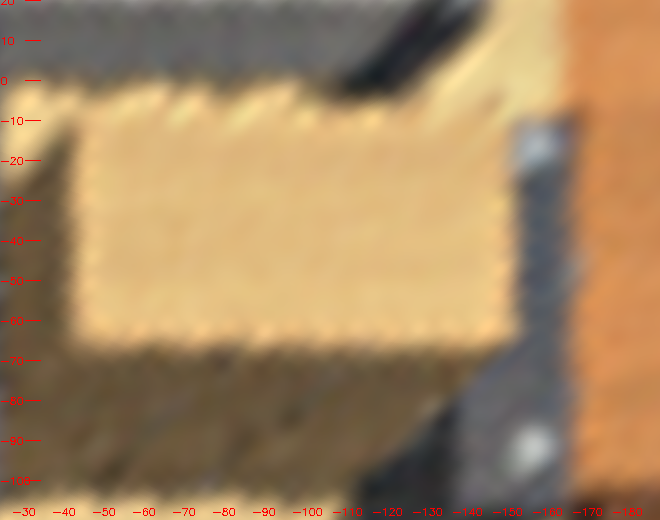

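Candidates in the top view: the jig post at (322,212), the undrilled spare at (435,229), orange blocks at (319,262) and (357,256), a blue block at (314,151). The pale one between the bush block and the stop plate is the one I want. The crop and the rectified views confirm it, with its centre near jig (-38,-99). The knob is at top (297,189).

```bash
cat > go.py <<'E'
from h import *
from fit import J
import sys
# usage: go.py jx jy z(mm) yawoffset(deg of tool y relative to jig x)
b=np.load("jig.npy")
def delta(jx,jy,z,yo):
    o=env.get_obs();R=o['eef_rot'];t=J(b,[jx,jy,z])[0]
    a=b[2]+np.deg2rad(yo);ty=np.array([np.cos(a),np.sin(a),0]);tz=np.array([0,0,-1.]);Rt=np.c_[np.cross(ty,tz),ty,tz]
    rv=cv2.Rodrigues(R.T@Rt)[0].ravel()
    print("target",t.round(4),"d tool cm",(R.T@(t-o['tcp_pos'])*100).round(2),"rot",rv.round(3),"t",round(o['t'],2),"open",o['opening'].round(4),"F",o['contact_force'].round(1))
    c,s=np.cos(b[2]),np.sin(b[2]);d=o['tcp_pos']-[b[0],b[1],0];print("tcp jig mm",(1000*np.array([c*d[0]+s*d[1],-s*d[0]+c*d[1],d[2]])).round(1))
if __name__=="__main__": delta(*map(float,sys.argv[1:]))
E
python3 go.py -38 -99 180 180
```

```text
Traceback (most recent call last):
  File "go.py", line 12, in <module>
    if __name__=="__main__": delta(*map(float,sys.argv[1:]))
                             ~~~~~^^^^^^^^^^^^^^^^^^^^^^^^^^
  File "go.py", line 10, in delta
    print("target",t.round(4),"d tool cm",(R.T@(t-o['tcp_pos'])*100).round(2),"rot",rv.round(3),"t",round(o['t'],2),"open",o['opening'].round(4),"F",o['contact_force'].round(1))
                                                                                                                           ^^^^^^^^^^^^^^^^^^
AttributeError: 'float' object has no attribute 'round'
```

```bash
sed -i "s/o\['opening'\].round(4)/round(float(o['opening']),4)/" go.py; python3 go.py -38 -99 180 180
```

```text
target [0.5455 0.0225 0.18  ] d tool cm [-52.19  43.96   3.67] rot [ 1.000e-03  1.000e-03 -1.183e+00] t 0.1 open 0.0855 F [ 0.4 -0.5  0.9]
tcp jig mm [-354.7 -703.5  216.1]
```

{"fn": "send_rows", "kwargs": {
  "steps": [
    {"tx": -2,"ty": 1.6},
    {"tx": -3.3,"ty": 2.8},
    {"tx": -3.3,"ty": 2.8},
    {"tx": -3.3,"ty": 2.8},
    {"tx": -3.3,"ty": 2.8},
    {"tx": -3.3,"ty": 2.8},
    {"tx": -3.3,"ty": 2.8},
    {"tx": -3.3,"ty": 2.8}
  ],
  "gripper": 0
}}

```text
schema error: expected keys tx, ty, tz, rx, ry, rz
```

{"fn": "send_rows", "kwargs": {
  "steps": [
    {"tx": -3.3,"ty": 2.8},
    {"tx": -3.3,"ty": 2.8},
    {"tx": -3.3,"ty": 2.8},
    {"tx": -3.3,"ty": 2.8},
    {"tx": -3.3,"ty": 2.8},
    {"tx": -3.3,"ty": 2.8},
    {"tx": -3.3,"ty": 2.8},
    {"tx": -3.0,"ty": 2.2}
  ]
}}

```text
schema error: expected keys tx, ty, tz, rx, ry, rz
```

{"fn": "send_rows", "kwargs": {
  "steps": [
    {"rz": -0.14},
    {"rz": -0.14},
    {"rz": -0.14},
    {"rz": -0.14},
    {"rz": -0.14},
    {"rz": -0.14},
    {"rz": -0.14},
    {"rz": -0.14}
  ]
}}

```text
schema error: expected keys tx, ty, tz, rx, ry, rz
```

```bash
python3 go.py -38 -99 130 180
```

```text
target [0.5455 0.0225 0.13  ] d tool cm [-52.19  43.95   8.67] rot [ 1.000e-03  1.000e-03 -1.183e+00] t 0.1 open 0.0855 F [ 0.4 -0.5  0.9]
tcp jig mm [-354.7 -703.5  216.1]
```

All six keys are needed.

{"fn": "send_rows", "kwargs": {
  "steps": [
    {"tx": -2,"ty": 1.6,"tz": 0,"rx": 0,"ry": 0,"rz": 0},
    {"tx": -3.3,"ty": 2.8,"tz": 0,"rx": 0,"ry": 0,"rz": 0},
    {"tx": -3.3,"ty": 2.8,"tz": 0,"rx": 0,"ry": 0,"rz": 0},
    {"tx": -3.3,"ty": 2.8,"tz": 0,"rx": 0,"ry": 0,"rz": 0},
    {"tx": -3.3,"ty": 2.8,"tz": 0,"rx": 0,"ry": 0,"rz": 0},
    {"tx": -3.3,"ty": 2.8,"tz": 0,"rx": 0,"ry": 0,"rz": 0},
    {"tx": -3.3,"ty": 2.8,"tz": 0,"rx": 0,"ry": 0,"rz": 0},
    {"tx": -3.3,"ty": 2.8,"tz": 0,"rx": 0,"ry": 0,"rz": 0}
  ],
  "gripper": 0
}}

```text
t: 0.9
tcp_pos: [0.3661, -0.2808, 0.2168]
eef_rot: [[-0.943, -0.332, 0.0], [-0.332, 0.943, 0.0], [-0.0, 0.0, -1.0]]
contact_force: [1.0, 0.1, 0.5]
opening: 0.0858
```

```bash
python3 go.py -38 -99 180 180
```

```text
target [0.5455 0.0225 0.18  ] d tool cm [-27.    22.64   3.69] rot [ 0.     0.    -1.183] t 0.9 open 0.0858 F [1.  0.1 0.5]
tcp jig mm [-202.2 -410.8  216.8]
```

{"fn": "send_rows", "kwargs": {
  "steps": [
    {"tx": -3.5,"ty": 3.0,"tz": 0,"rx": 0,"ry": 0,"rz": 0},
    {"tx": -3.5,"ty": 3.0,"tz": 0,"rx": 0,"ry": 0,"rz": 0},
    {"tx": -3.5,"ty": 3.0,"tz": 0,"rx": 0,"ry": 0,"rz": 0},
    {"tx": -3.5,"ty": 3.0,"tz": 0,"rx": 0,"ry": 0,"rz": 0},
    {"tx": -3.5,"ty": 3.0,"tz": 0,"rx": 0,"ry": 0,"rz": 0},
    {"tx": -3.5,"ty": 3.0,"tz": 0,"rx": 0,"ry": 0,"rz": 0},
    {"tx": -3.5,"ty": 2.8,"tz": 0,"rx": 0,"ry": 0,"rz": 0},
    {"tx": -2.5,"ty": 1.8,"tz": 0,"rx": 0,"ry": 0,"rz": 0}
  ]
}}

```text
t: 1.7
tcp_pos: [0.5458, 0.023, 0.2162]
eef_rot: [[-0.943, -0.334, -0.001], [-0.334, 0.943, 0.0], [0.001, 0.001, -1.0]]
contact_force: [0.7, -0.0, -0.8]
opening: 0.0854
```

{"fn": "send_rows", "kwargs": {
  "steps": [
    {"tx": 0,"ty": 0,"tz": 0,"rx": 0,"ry": 0,"rz": -0.143},
    {"tx": 0,"ty": 0,"tz": 0,"rx": 0,"ry": 0,"rz": -0.148},
    {"tx": 0,"ty": 0,"tz": 0,"rx": 0,"ry": 0,"rz": -0.148},
    {"tx": 0,"ty": 0,"tz": 0,"rx": 0,"ry": 0,"rz": -0.148},
    {"tx": 0,"ty": 0,"tz": 0,"rx": 0,"ry": 0,"rz": -0.149},
    {"tx": 0,"ty": 0,"tz": 0,"rx": 0,"ry": 0,"rz": -0.149},
    {"tx": 0,"ty": 0,"tz": 0,"rx": 0,"ry": 0,"rz": -0.149},
    {"tx": 0,"ty": 0,"tz": 0,"rx": 0,"ry": 0,"rz": -0.149}
  ]
}}

```text
t: 2.5
tcp_pos: [0.545, 0.0204, 0.2165]
eef_rot: [[-0.043, -0.999, -0.001], [-0.999, 0.043, 0.0], [0.0, 0.001, -1.0]]
contact_force: [0.2, 1.1, -0.1]
opening: 0.0853
```

```bash
python3 go.py -38 -99 58 180
python3 - <<'E'
from h import *
for n,b in(("top",(238,145,388,265)),("side",(270,100,400,230))):
    p,d=env.snapshot(n); crop(n,p,b,f"pics/{n}1.png",4)
a=cv2.imread("pics/top1.png");b=cv2.imread("pics/side1.png")
h=480;im=np.hstack([a[:480],cv2.resize(b,(480,480))]);cv2.imwrite("pics/v1.png",cv2.resize(im,(800,int(480*800/im.shape[1]))))
E
```

```text
target [0.5455 0.0225 0.058 ] d tool cm [-0.21 -0.05 15.85] rot [ 0.001 -0.     0.007] t 2.5 open 0.0853 F [ 0.2  1.1 -0.1]
tcp jig mm [ -38.4 -101.1  216.5]
```

View pics/v1.png

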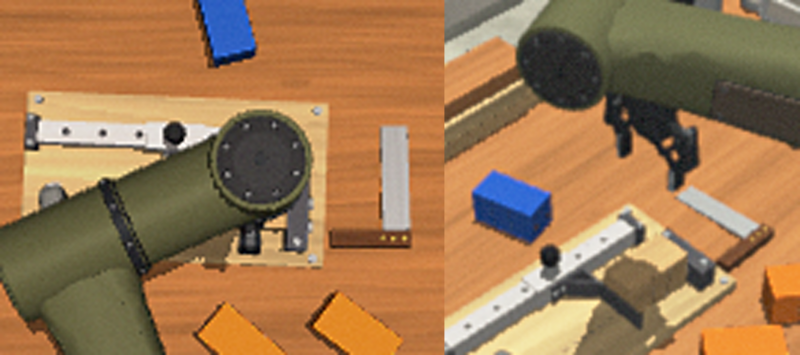

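{"fn": "send_rows", "kwargs": {
  "steps": [
    {"tx": -0.2,"ty": 0,"tz": 2.5,"rx": 0,"ry": 0,"rz": 0.007},
    {"tx": 0,"ty": 0,"tz": 2.5,"rx": 0,"ry": 0,"rz": 0},
    {"tx": 0,"ty": 0,"tz": 2.5,"rx": 0,"ry": 0,"rz": 0},
    {"tx": 0,"ty": 0,"tz": 2.5,"rx": 0,"ry": 0,"rz": 0},
    {"tx": 0,"ty": 0,"tz": 2,"rx": 0,"ry": 0,"rz": 0},
    {"tx": 0,"ty": 0,"tz": 2,"rx": 0,"ry": 0,"rz": 0},
    {"tx": 0,"ty": 0,"tz": 1.5,"rx": 0,"ry": 0,"rz": 0},
    {"tx": 0,"ty": 0,"tz": 0.5,"rx": 0,"ry": 0,"rz": 0}
  ]
}}

```text
t: 3.4
tcp_pos: [0.5443, 0.0222, 0.0549]
eef_rot: [[-0.058, -0.998, -0.003], [-0.998, 0.058, -0.001], [0.001, 0.003, -1.0]]
contact_force: [0.5, 0.1, 0.3]
opening: 0.0857
```

{"fn": "send_rows", "kwargs": {
  "steps": [
    {"tx": 0,"ty": 0,"tz": 0,"rx": 0,"ry": 0,"rz": 0},
    {"tx": 0,"ty": 0,"tz": 0,"rx": 0,"ry": 0,"rz": 0},
    {"tx": 0,"ty": 0,"tz": 0,"rx": 0,"ry": 0,"rz": 0},
    {"tx": 0,"ty": 0,"tz": 0,"rx": 0,"ry": 0,"rz": 0},
    {"tx": 0,"ty": 0,"tz": 0,"rx": 0,"ry": 0,"rz": 0},
    {"tx": 0,"ty": 0,"tz": 0,"rx": 0,"ry": 0,"rz": 0}
  ],
  "gripper": 0.6,
  "squeeze": 35
}}

```text
t: 4.0
tcp_pos: [0.5462, 0.0224, 0.0588]
eef_rot: [[-0.056, -0.998, 0.002], [-0.998, 0.056, 0.0], [-0.0, -0.002, -1.0]]
contact_force: [-2.1, -0.1, 5.7]
opening: 0.0562
```

```bash
python3 go.py -38 -99 130 180
```

```text
target [0.5455 0.0225 0.13  ] d tool cm [-0.01  0.05 -7.12] rot [-0.002  0.    -0.007] t 4.0 open 0.0562 F [-2.1 -0.1  5.7]
tcp jig mm [-37.4 -99.   58.8]
```

{"fn": "send_rows", "kwargs": {
  "steps": [
    {"tx": 0,"ty": 0,"tz": -0.5,"rx": 0,"ry": 0,"rz": 0},
    {"tx": 0,"ty": 0,"tz": -1,"rx": 0,"ry": 0,"rz": 0},
    {"tx": 0,"ty": 0,"tz": -1,"rx": 0,"ry": 0,"rz": 0},
    {"tx": 0,"ty": 0,"tz": -1,"rx": 0,"ry": 0,"rz": 0},
    {"tx": 0,"ty": 0,"tz": -1,"rx": 0,"ry": 0,"rz": 0},
    {"tx": 0,"ty": 0,"tz": -1,"rx": 0,"ry": 0,"rz": 0},
    {"tx": 0,"ty": 0,"tz": -1,"rx": 0,"ry": 0,"rz": 0},
    {"tx": 0,"ty": 0,"tz": -1,"rx": 0,"ry": 0,"rz": 0}
  ]
}}

```text
t: 4.8
tcp_pos: [0.5453, 0.0224, 0.1329]
eef_rot: [[-0.056, -0.998, 0.0], [-0.998, 0.056, 0.0], [-0.0, -0.0, -1.0]]
contact_force: [-0.2, 0.8, 0.6]
opening: 0.0341
```

```bash
python3 go.py -38 -99 130 180
cat > look.py <<'E'
from h import *
import sys
def look(k,bt=(238,145,388,265),bs=(250,120,400,240)):
    o=[]
    for n,b in(("top",bt),("side",bs)):
        p,d=env.snapshot(n); cv2.imwrite(f"pics/{n}_{k}.png",p[:,:,::-1]);np.save(f"pics/{n}_{k}.npy",d);x0,y0,x1,y1=b
        o.append(cv2.resize(p[y0:y1,x0:x1,::-1],(500,400),interpolation=cv2.INTER_CUBIC))
    cv2.imwrite(f"pics/v{k}.png",cv2.resize(np.hstack(o),(800,320)))
look(sys.argv[1])
E
python3 look.py 2
```

```text
target [0.5455 0.0225 0.13  ] d tool cm [-0.01 -0.02  0.29] rot [-0.     0.    -0.007] t 4.8 open 0.0341 F [-0.2  0.8  0.6]
tcp jig mm [-38.2 -99.1 132.9]
```

View pics/v2.png

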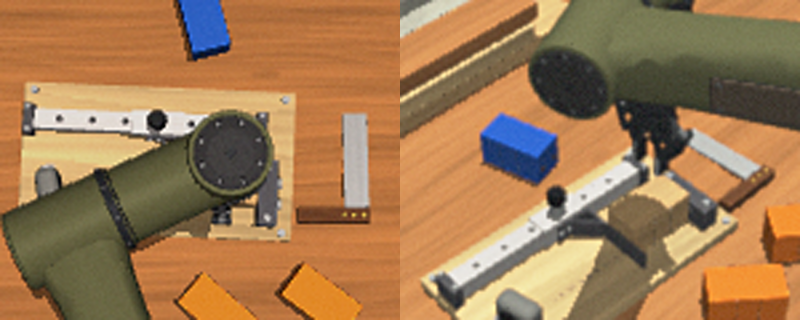

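Run:
```python
from h import *
o=[]
for f in("side0","side_2"):
    p=cv2.imread(f"pics/{f}.png")[155:245,300:400];o.append(cv2.resize(p,(400,360),interpolation=cv2.INTER_CUBIC))
cv2.imwrite("pics/c2.png",np.hstack(o))
d=np.load("pics/side_2.npy");d0=np.load("pics/side0.npy")
for D in(d0,d):
    C=cloud("side",D); print(np.nanmedian(C[195:203,340:352].reshape(-1,3),0), C[120:140,345:350,2].mean() )
C=cloud("side",d)
# fingers
for v in range(150,190,3): print(v,[tuple((C[v,u]*1000).astype(int)) for u in range(336,352,4)])
```

```text
[0.52927478 0.02946703 0.07797027] 0.0011303242487656527
[0.52911131 0.02860644 0.07765853] 0.5355711836864766
150 [(np.int64(395), np.int64(224), np.int64(503)), (np.int64(386), np.int64(218), np.int64(505)), (np.int64(376), np.int64(214), np.int64(509)), (np.int64(366), np.int64(210), np.int64(512))]
153 [(np.int64(397), np.int64(222), np.int64(491)), (np.int64(386), np.int64(219), np.int64(495)), (np.int64(376), np.int64(213), np.int64(498)), (np.int64(367), np.int64(208), np.int64(500))]
156 [(np.int64(397), np.int64(221), np.int64(480)), (np.int64(387), np.int64(217), np.int64(484)), (np.int64(380), np.int64(209), np.int64(483)), (np.int64(366), np.int64(208), np.int64(490))]
159 [(np.int64(552), np.int64(59), np.int64(280)), (np.int64(535), np.int64(57), np.int64(288)), (np.int64(522), np.int64(51), np.int64(292)), (np.int64(512), np.int64(42), np.int64(293))]
162 [(np.int64(596), np.int64(13), np.int64(211)), (np.int64(554), np.int64(36), np.int64(251)), (np.int64(535), np.int64(37), np.int64(262)), (np.int64(518), np.int64(35), np.int64(272))]
165 [(np.int64(573), np.int64(37
[... 967 characters left out ...]
.int64(631), np.int64(-47), np.int64(56)), (np.int64(646), np.int64(-88), np.int64(17)), (np.int64(517), np.int64(32), np.int64(184))]
183 [(np.int64(633), np.int64(-25), np.int64(52)), (np.int64(620), np.int64(-36), np.int64(53)), (np.int64(630), np.int64(-71), np.int64(23)), (np.int64(516), np.int64(32), np.int64(170))]
186 [(np.int64(623), np.int64(-15), np.int64(48)), (np.int64(621), np.int64(-36), np.int64(35)), (np.int64(621), np.int64(-61), np.int64(18)), (np.int64(567), np.int64(-25), np.int64(79))]
189 [(np.int64(621), np.int64(-13), np.int64(35)), (np.int64(617), np.int64(-33), np.int64(23)), (np.int64(568), np.int64(-3), np.int64(77)), (np.int64(557), np.int64(-15), np.int64(77))]
```

View pics/c2.png

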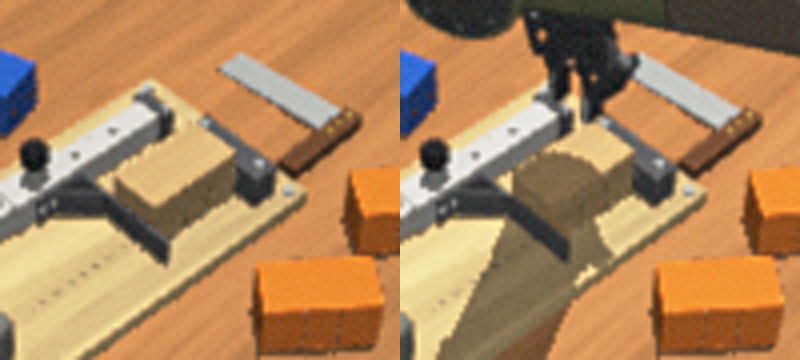

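Run:
```python
from h import *
o=env.get_obs();t=o['tcp_pos'];print(t,o['opening'])
p=cv2.imread("pics/side_2.png")
for dz,c in((-.019,(0,0,255)),(0,(0,255,0)),(.054,(255,0,0))):
  for s in(-1,1):
    u=proj("side",t+[s*.017,0,dz])[0]; print(dz,s,u)
b=(310,130,390,200);c=cv2.resize(p[b[1]:b[3],b[0]:b[2]],None,fx=10,fy=8.5,interpolation=cv2.INTER_CUBIC)
for dz,col in((-.019,(0,0,255)),(0,(0,255,0)),(.054,(255,0,0))):
  for s in(-1,1):
    u=(proj("side",t+[s*.017,0,dz])[0]-b[:2]+.5)*[10,8.5]; cv2.circle(c,tuple(u.astype(int).tolist()),5,col,2)
cv2.imwrite("pics/c3.png",c)
C=cloud("side",np.load("pics/side_2.npy"))
m=(abs(C[...,0]-t[0])<.06)&(abs(C[...,1]-t[1])<.03)&(C[...,2]>.1)&(C[...,2]<.25)
P=C[m];i=np.argsort(P[:,2])[:25];print((P[i]*1000).astype(int).tolist())
```

```text
[0.54617345 0.02250898 0.13402911] 0.03415116262300674
-0.019 -1 [347.05303923 190.68608252]
-0.019 1 [340.52447064 186.30317748]
0 -1 [347.18600241 187.09689114]
0 1 [340.59509403 182.71492018]
0.054 -1 [347.57795329 176.51661859]
0.054 1 [340.80318953 172.14193302]
[[565, 12, 150], [530, 33, 151], [565, 29, 151], [524, 29, 152], [525, 33, 154], [564, 25, 154], [566, 28, 154], [568, 31, 156], [578, 26, 156], [530, 33, 156], [565, 23, 157], [562, 21, 157], [563, 15, 158], [520, 28, 160], [565, 12, 160], [518, 19, 160], [517, 26, 160], [566, 22, 161], [565, 29, 161], [563, 20, 162], [521, 33, 162], [530, 34, 162], [523, 35, 162], [567, 32, 162], [517, 26, 165]]
```

View pics/c3.png

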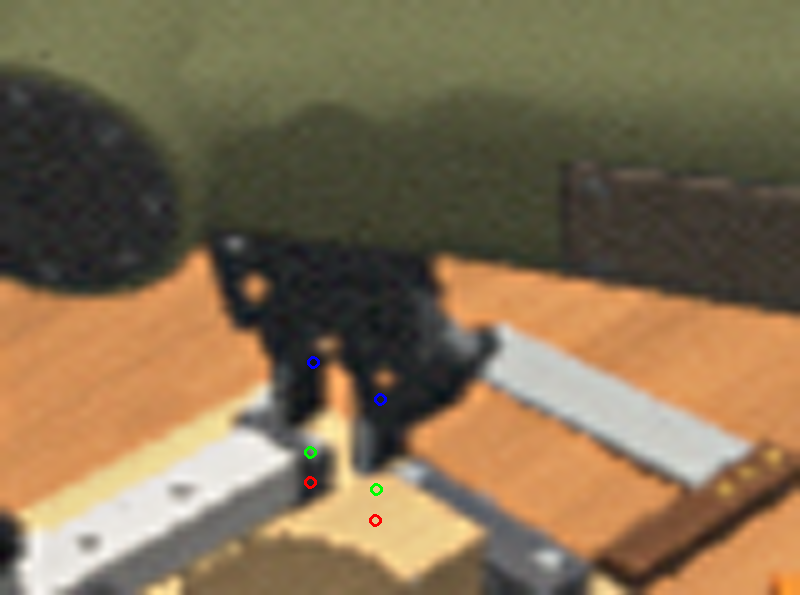

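The reported TCP seems about 25–30 mm lower than the real fingers: the tips show at z≈0.15 m while TCP reads 0.134 m. The fingers closed on top of the post and did not move it. I'll open and measure the offset properly.

{"fn": "send_rows", "kwargs": {
  "steps": [
    {"tx": 0,"ty": 0,"tz": 0,"rx": 0,"ry": 0,"rz": -0.007},
    {"tx": 0,"ty": 0,"tz": 0,"rx": 0,"ry": 0,"rz": 0},
    {"tx": 0,"ty": 0,"tz": 0,"rx": 0,"ry": 0,"rz": 0},
    {"tx": 0,"ty": 0,"tz": 0,"rx": 0,"ry": 0,"rz": 0},
    {"tx": 0,"ty": 0,"tz": 0,"rx": 0,"ry": 0,"rz": 0},
    {"tx": 0,"ty": 0,"tz": 0,"rx": 0,"ry": 0,"rz": 0},
    {"tx": 0,"ty": 0,"tz": 0,"rx": 0,"ry": 0,"rz": 0}
  ],
  "gripper": 0
}}

```text
t: 5.6
tcp_pos: [0.5453, 0.0224, 0.132]
eef_rot: [[-0.049, -0.999, -0.0], [-0.999, 0.049, 0.0], [-0.0, 0.0, -1.0]]
contact_force: [0.5, 0.4, 0.3]
opening: 0.0858
```

```bash
python3 look.py 3
python3 - <<'E'
from h import *
o=env.get_obs();t=o['tcp_pos'];print(t,o['opening'],o['contact_force'])
C=cloud("side",np.load("pics/side_3.npy"))
for lo,hi in((-.09,-.03),(.03,.09)):
    m=(C[...,0]-t[0]>lo)&(C[...,0]-t[0]<hi)&(abs(C[...,1]-t[1])<.03)&(C[...,2]>.1)&(C[...,2]<.25)
    P=C[m];i=np.argsort(P[:,2])[:15];print((P[i]*1000).astype(int).tolist())
p=cv2.imread("pics/side_3.png")
b=(310,130,390,200);c=cv2.resize(p[b[1]:b[3],b[0]:b[2]],None,fx=10,fy=8.5,interpolation=cv2.INTER_CUBIC)
R=o['eef_rot']
for dz,col in((-.0,(0,0,255)),(.02,(0,255,0)),(.04,(255,0,0))):
  for s in(-1,1):
    u=(proj("side",t+R[:,1]*s*.043+[0,0,dz])[0]-b[:2]+.5)*[10,8.5]; cv2.circle(c,tuple(u.astype(int).tolist()),5,col,2)
cv2.imwrite("pics/c4.png",c)
E
```

```text
[0.54532318 0.02240633 0.13199688] 0.08541223507990332 [ 0.15986544  0.40970896 -0.07583268]
[[499, 29, 159], [499, 35, 164], [494, 24, 164], [507, 32, 166], [503, 36, 166], [497, 32, 168], [498, 36, 170], [492, 32, 171], [498, 31, 171], [490, 24, 172], [492, 27, 172], [493, 21, 173], [494, 31, 174], [499, 30, 175], [504, 35, 176]]
[[591, 18, 158], [591, 29, 160], [591, 23, 161], [587, 17, 164], [591, 29, 165], [589, 20, 165], [592, 33, 166], [591, 24, 166], [588, 16, 169], [591, 12, 169], [592, 23, 170], [593, 32, 171], [589, 20, 171], [596, 29, 171], [589, 30, 172]]
```

View pics/c4.png

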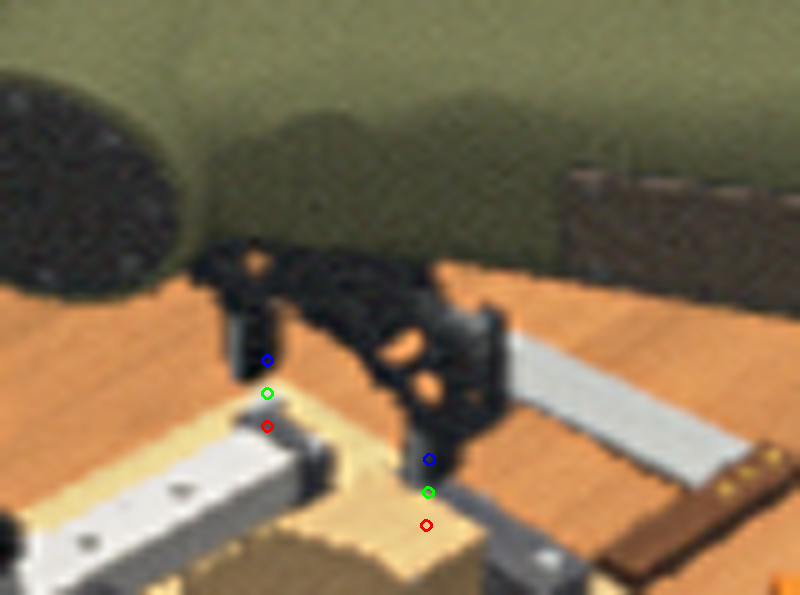

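{"fn": "send_rows", "kwargs": {
  "steps": [
    {"tx": 0,"ty": 0,"tz": 2,"rx": 0,"ry": 0,"rz": 0},
    {"tx": 0,"ty": 0,"tz": 2,"rx": 0,"ry": 0,"rz": 0},
    {"tx": 0,"ty": 0,"tz": 1.5,"rx": 0,"ry": 0,"rz": 0},
    {"tx": 0,"ty": 0,"tz": 1.5,"rx": 0,"ry": 0,"rz": 0},
    {"tx": 0,"ty": 0,"tz": 1.5,"rx": 0,"ry": 0,"rz": 0},
    {"tx": 0,"ty": 0,"tz": 1,"rx": 0,"ry": 0,"rz": 0},
    {"tx": 0,"ty": 0,"tz": 0.7,"rx": 0,"ry": 0,"rz": 0},
    {"tx": 0,"ty": 0,"tz": 0.5,"rx": 0,"ry": 0,"rz": 0}
  ]
}}

```text
t: 6.5
tcp_pos: [0.5454, 0.0224, 0.0246]
eef_rot: [[-0.049, -0.999, -0.0], [-0.999, 0.049, -0.0], [0.0, 0.0, -1.0]]
contact_force: [0.2, -0.4, 0.5]
opening: 0.0856
```

```bash
python3 go.py -38 -99 130 180;python3 look.py 4
```

```text
target [0.5455 0.0225 0.13  ] d tool cm [-1.000e-02 -1.000e-02 -1.054e+01] rot [ 0.    -0.     0.001] t 6.5 open 0.0856 F [ 0.2 -0.4  0.5]
tcp jig mm [-38.1 -99.1  24.6]
```

View pics/v4.png

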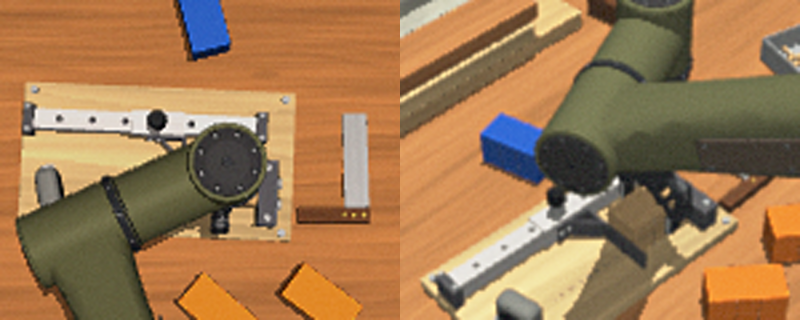

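{"fn": "send_rows", "kwargs": {
  "steps": [
    {"tx": 0,"ty": 0,"tz": 0,"rx": 0,"ry": 0,"rz": 0},
    {"tx": 0,"ty": 0,"tz": 0,"rx": 0,"ry": 0,"rz": 0},
    {"tx": 0,"ty": 0,"tz": 0,"rx": 0,"ry": 0,"rz": 0},
    {"tx": 0,"ty": 0,"tz": 0,"rx": 0,"ry": 0,"rz": 0},
    {"tx": 0,"ty": 0,"tz": 0,"rx": 0,"ry": 0,"rz": 0},
    {"tx": 0,"ty": 0,"tz": 0,"rx": 0,"ry": 0,"rz": 0},
    {"tx": 0,"ty": 0,"tz": 0,"rx": 0,"ry": 0,"rz": 0},
    {"tx": 0,"ty": 0,"tz": 0,"rx": 0,"ry": 0,"rz": 0}
  ],
  "gripper": 0.6,
  "squeeze": 35
}}

```text
t: 7.4
tcp_pos: [0.5461, 0.0226, 0.0261]
eef_rot: [[-0.049, -0.999, 0.002], [-0.999, 0.049, 0.0], [-0.0, -0.002, -1.0]]
contact_force: [0.8, 1.6, 5.5]
opening: 0.0598
```

{"fn": "send_rows", "kwargs": {
  "steps": [
    {"tx": 0,"ty": 0,"tz": 0,"rx": 0,"ry": 0,"rz": 0},
    {"tx": 0,"ty": 0,"tz": -0.5,"rx": 0,"ry": 0,"rz": 0},
    {"tx": 0,"ty": 0,"tz": -0.5,"rx": 0,"ry": 0,"rz": 0},
    {"tx": 0,"ty": 0,"tz": 0,"rx": 0,"ry": 0,"rz": 0}
  ]
}}

```text
t: 7.8
tcp_pos: [0.5452, 0.0224, 0.0352]
eef_rot: [[-0.049, -0.999, -0.0], [-0.999, 0.049, 0.0], [-0.0, 0.0, -1.0]]
contact_force: [0.8, -0.1, -1.6]
opening: 0.0594
```

```bash
python3 go.py -38 -99 130 180
```

```text
target [0.5455 0.0225 0.13  ] d tool cm [-0.01 -0.02 -9.48] rot [0. 0. 0.] t 7.8 open 0.0594 F [ 0.8 -0.1 -1.6]
tcp jig mm [-38.3 -99.1  35.2]
```

{"fn": "send_rows", "kwargs": {
  "steps": [
    {"tx": 0,"ty": 0,"tz": -0.7,"rx": 0,"ry": 0,"rz": 0},
    {"tx": 0,"ty": 0,"tz": -1,"rx": 0,"ry": 0,"rz": 0},
    {"tx": 0,"ty": 0,"tz": -1,"rx": 0,"ry": 0,"rz": 0},
    {"tx": 0,"ty": 0,"tz": -1,"rx": 0,"ry": 0,"rz": 0},
    {"tx": 0,"ty": 0,"tz": -1,"rx": 0,"ry": 0,"rz": 0},
    {"tx": 0,"ty": 0,"tz": -0.8,"rx": 0,"ry": 0,"rz": 0},
    {"tx": 0,"ty": 0,"tz": 0,"rx": 0,"ry": 0,"rz": 0.1},
    {"tx": 0,"ty": 0,"tz": 0,"rx": 0,"ry": 0,"rz": 0.131}
  ]
}}

```text
t: 8.6
tcp_pos: [0.5455, 0.0225, 0.0908]
eef_rot: [[-0.281, -0.96, 0.001], [-0.96, 0.281, 0.0], [-0.001, -0.0, -1.0]]
contact_force: [0.4, -0.4, -2.2]
opening: 0.0598
```

{"fn": "send_rows", "kwargs": {
  "steps": [
    {"tx": 0,"ty": 0,"tz": 0,"rx": 0,"ry": 0,"rz": 0.14},
    {"tx": 0,"ty": 0,"tz": 0,"rx": 0,"ry": 0,"rz": 0.14},
    {"tx": 0,"ty": 0,"tz": 0,"rx": 0,"ry": 0,"rz": 0.14},
    {"tx": 0,"ty": 0,"tz": 0,"rx": 0,"ry": 0,"rz": 0.14},
    {"tx": 0,"ty": 0,"tz": 0,"rx": 0,"ry": 0,"rz": 0.14},
    {"tx": 0,"ty": 0,"tz": 0,"rx": 0,"ry": 0,"rz": 0.14},
    {"tx": 0,"ty": 0,"tz": 0,"rx": 0,"ry": 0,"rz": 0.14},
    {"tx": 0,"ty": 0,"tz": 0,"rx": 0,"ry": 0,"rz": 0.14}
  ]
}}

```text
t: 9.4
tcp_pos: [0.5453, 0.0224, 0.0904]
eef_rot: [[-0.986, -0.164, 0.0], [-0.164, 0.986, 0.0], [-0.0, 0.0, -1.0]]
contact_force: [-0.1, -0.2, -1.4]
opening: 0.0598
```

{"fn": "send_rows", "kwargs": {
  "steps": [
    {"tx": 0,"ty": 0,"tz": 0,"rx": 0,"ry": 0,"rz": 0.12},
    {"tx": 0,"ty": 0,"tz": 0,"rx": 0,"ry": 0,"rz": 0.1},
    {"tx": 0,"ty": 0,"tz": 0,"rx": 0,"ry": 0,"rz": 0},
    {"tx": 0,"ty": 0,"tz": 0,"rx": 0,"ry": 0,"rz": 0}
  ]
}}

```text
t: 9.8
tcp_pos: [0.5454, 0.0224, 0.0902]
eef_rot: [[-0.999, 0.046, 0.0], [0.046, 0.999, 0.0], [-0.0, 0.0, -1.0]]
contact_force: [-0.0, 0.3, -2.0]
opening: 0.0596
```

```bash
python3 go.py -45 -99 80 90;python3 look.py 5
```

```text
target [0.5385 0.0229 0.08  ] d tool cm [0.68 0.01 1.02] rot [0.    0.    0.003] t 9.8 open 0.0596 F [-0.   0.3 -2. ]
tcp jig mm [-38.2 -99.1  90.2]
```

View pics/v5.png

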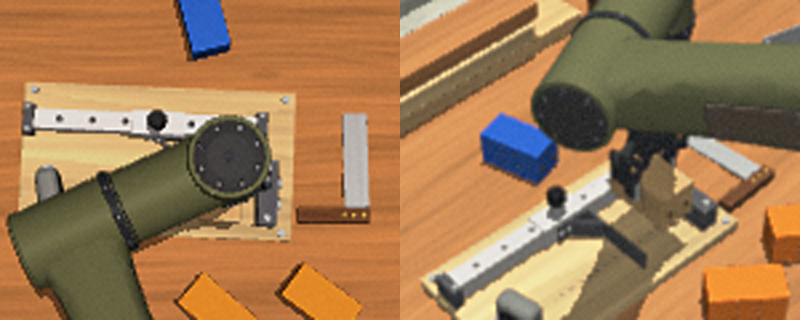

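```bash
cat > rect.py <<'E'
from h import *
from fit import J
import sys
b=np.load("jig.npy")
f,n,z,x1,x0,y1,y0,out=sys.argv[1],sys.argv[2],*map(float,sys.argv[3:8]),sys.argv[8]
p=cv2.imread(f);xs=np.arange(x1,x0,-.25);ys=np.arange(y1,y0,-.25)
Q=np.array([[x,y,z] for x in xs for y in ys]);u=proj(n,J(b,Q)).reshape(len(xs),len(ys),2).astype(np.float32)
im=cv2.remap(p,u[...,0],u[...,1],cv2.INTER_CUBIC)
for x in range(int(x1),int(x0),-10): cv2.putText(im,str(x),(0,int((x1-x)*4)+4),0,.35,(0,0,255));cv2.line(im,(25,int((x1-x)*4)),(40,int((x1-x)*4)),(0,0,255))
for y in range(int(y1),int(y0),-10): cv2.putText(im,str(y),(int((y1-y)*4)-8,im.shape[0]-5),0,.35,(0,0,255))
cv2.imwrite(out,im)
E
python3 rect.py pics/side_5.png side 143 30 -120 -30 -190 pics/r5.png
```

```text
(no output)
```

View pics/r5.png

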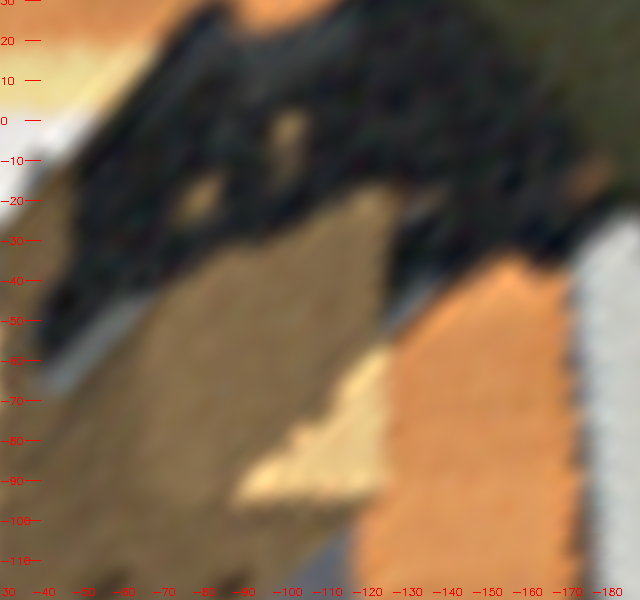

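{"fn": "send_rows", "kwargs": {
  "steps": [
    {"tx": 0.35,"ty": 0,"tz": 0,"rx": 0,"ry": 0,"rz": 0.003},
    {"tx": 0.3,"ty": 0,"tz": 0.5,"rx": 0,"ry": 0,"rz": 0},
    {"tx": 0,"ty": 0,"tz": 1.2,"rx": 0,"ry": 0,"rz": 0},
    {"tx": 0,"ty": 0,"tz": 1.2,"rx": 0,"ry": 0,"rz": 0},
    {"tx": 0,"ty": 0,"tz": 1.2,"rx": 0,"ry": 0,"rz": 0},
    {"tx": 0,"ty": 0,"tz": 1,"rx": 0,"ry": 0,"rz": 0},
    {"tx": 0,"ty": 0,"tz": 0.6,"rx": 0,"ry": 0,"rz": 0},
    {"tx": 0,"ty": 0,"tz": 0.4,"rx": 0,"ry": 0,"rz": 0}
  ]
}}

```text
t: 10.7
tcp_pos: [0.5386, 0.0226, 0.0281]
eef_rot: [[-0.999, 0.052, -0.001], [0.052, 0.999, -0.0], [0.001, -0.0, -1.0]]
contact_force: [-0.3, 0.4, -1.1]
opening: 0.0595
```

{"fn": "send_rows", "kwargs": {
  "steps": [
    {"tx": 0,"ty": 0,"tz": 0.2,"rx": 0,"ry": 0,"rz": 0},
    {"tx": 0,"ty": 0,"tz": 0.15,"rx": 0,"ry": 0,"rz": 0}
  ]
}}

```text
t: 10.9
tcp_pos: [0.5391, 0.0227, 0.0261]
eef_rot: [[-0.999, 0.052, 0.0], [0.052, 0.999, -0.0], [-0.0, -0.0, -1.0]]
contact_force: [-5.2, 1.2, 5.1]
opening: 0.0595
```

```bash
python3 go.py -45 -99 25 90;python3 look.py 6
```

```text
target [0.5385 0.0229 0.025 ] d tool cm [0.06 0.01 0.11] rot [-0.     0.    -0.003] t 10.9 open 0.0595 F [-5.2  1.2  5.1]
tcp jig mm [-44.4 -99.1  26.1]
```

View pics/v6.png

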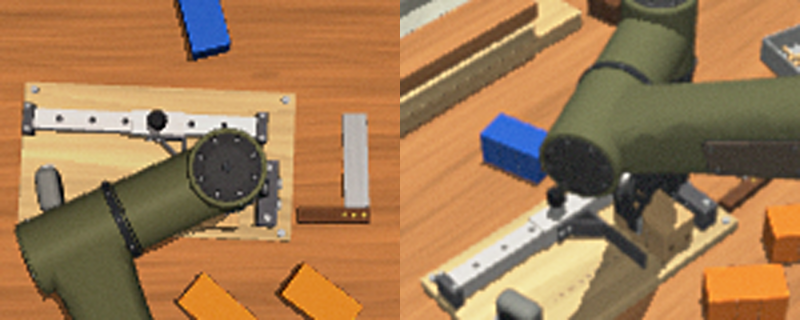

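{"fn": "send_rows", "kwargs": {
  "steps": [
    {"tx": 0,"ty": 0,"tz": 0,"rx": 0,"ry": 0,"rz": 0},
    {"tx": 0,"ty": 0,"tz": 0,"rx": 0,"ry": 0,"rz": 0},
    {"tx": 0,"ty": 0,"tz": 0,"rx": 0,"ry": 0,"rz": 0},
    {"tx": 0,"ty": 0,"tz": 0,"rx": 0,"ry": 0,"rz": 0},
    {"tx": 0,"ty": 0,"tz": 0,"rx": 0,"ry": 0,"rz": 0}
  ],
  "gripper": 0.18
}}

```text
t: 11.5
tcp_pos: [0.5389, 0.0227, 0.0255]
eef_rot: [[-0.999, 0.052, 0.0], [0.052, 0.999, 0.0], [-0.0, 0.0, -1.0]]
contact_force: [-0.4, -0.5, -0.5]
opening: 0.0699
```

{"fn": "send_rows", "kwargs": {
  "steps": [
    {"tx": 0,"ty": 0,"tz": -0.5,"rx": 0,"ry": 0,"rz": 0},
    {"tx": 0,"ty": 0,"tz": -1,"rx": 0,"ry": 0,"rz": 0},
    {"tx": 0,"ty": 0,"tz": -1.5,"rx": 0,"ry": 0,"rz": 0},
    {"tx": 0,"ty": 0,"tz": -2,"rx": 0,"ry": 0,"rz": 0},
    {"tx": 0,"ty": 0,"tz": -2,"rx": 0,"ry": 0,"rz": 0},
    {"tx": 0,"ty": 0,"tz": -2.5,"rx": 0,"ry": 0,"rz": 0},
    {"tx": 0,"ty": 0,"tz": -2.5,"rx": 0,"ry": 0,"rz": 0},
    {"tx": 0,"ty": 0,"tz": 0,"rx": 0,"ry": 0,"rz": 0}
  ]
}}

```text
t: 12.3
tcp_pos: [0.541, 0.0228, 0.1516]
eef_rot: [[-0.999, 0.052, 0.008], [0.052, 0.999, 0.001], [-0.008, 0.002, -1.0]]
contact_force: [0.6, 0.3, -0.2]
opening: 0.07
```

```bash
python3 go.py 55 0 130 90;python3 look.py 7;python3 rect.py pics/side_7.png side 78 30 -120 -30 -190 pics/r7.png
```

```text
target [0.6433 0.1168 0.13  ] d tool cm [-9.71  9.91  2.26] rot [ 0.002  0.008 -0.003] t 12.3 open 0.07 F [ 0.6  0.3 -0.2]
tcp jig mm [-42.5 -98.9 151.6]
```

View pics/v7.png

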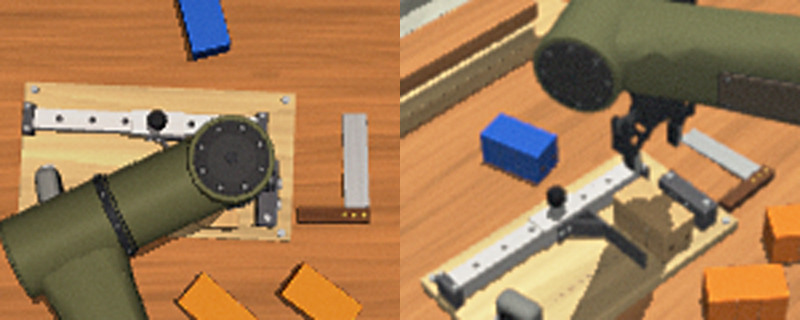

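View pics/r7.png

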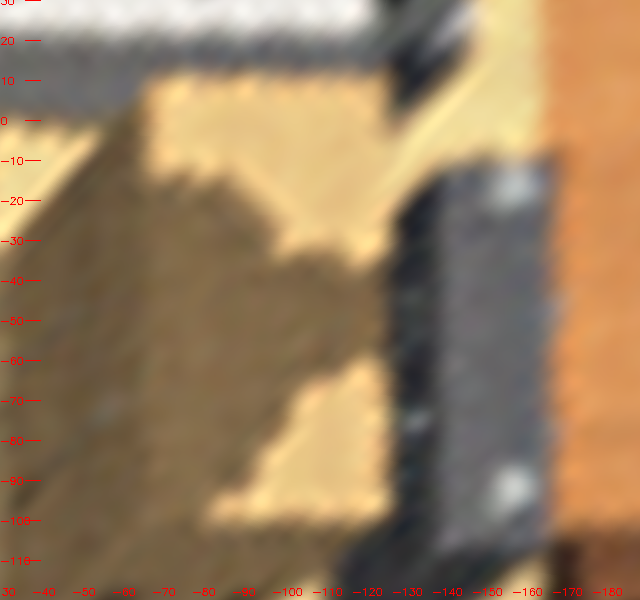

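Post is across the bed, centred near jig x = -44.5, square. Now to the knob.

{"fn": "send_rows", "kwargs": {
  "steps": [
    {"tx": -1.7,"ty": 1.7,"tz": 0,"rx": 0,"ry": 0,"rz": 0},
    {"tx": -2,"ty": 2,"tz": 0,"rx": 0,"ry": 0,"rz": 0},
    {"tx": -2,"ty": 2,"tz": 0,"rx": 0,"ry": 0,"rz": 0},
    {"tx": -2,"ty": 2,"tz": 0,"rx": 0,"ry": 0,"rz": 0},
    {"tx": -1.7,"ty": 1.7,"tz": 0,"rx": 0,"ry": 0,"rz": 0},
    {"tx": -0.5,"ty": 0.5,"tz": 0,"rx": 0,"ry": 0,"rz": 0},
    {"tx": 0,"ty": 0,"tz": 0,"rx": 0,"ry": 0,"rz": 0}
  ]
}}

```text
t: 13.1
tcp_pos: [0.6426, 0.1168, 0.144]
eef_rot: [[-0.999, 0.052, -0.002], [0.052, 0.999, -0.001], [0.002, -0.001, -1.0]]
contact_force: [-1.0, -1.4, 0.3]
opening: 0.07
```

```bash
python3 go.py 55 0 85 90; python3 look.py 8
```

```text
target [0.6433 0.1168 0.085 ] d tool cm [-0.08  0.01  5.9 ] rot [-0.001 -0.002 -0.002] t 13.1 open 0.07 F [-1.  -1.4  0.3]
tcp jig mm [ 5.43e+01 -1.00e-01  1.44e+02]
```

View pics/v8.png

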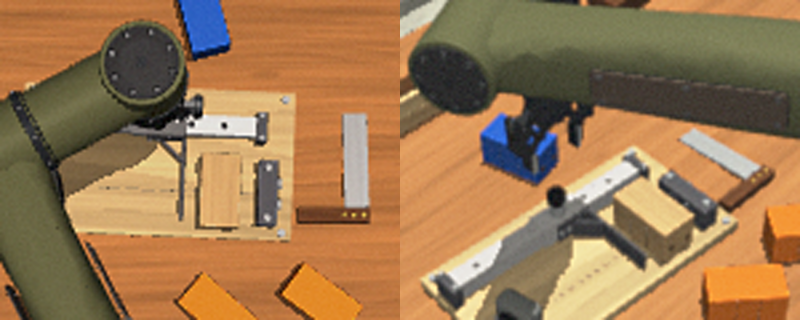

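{"fn": "send_rows", "kwargs": {
  "steps": [
    {"tx": -0.05,"ty": 0,"tz": 1.2,"rx": 0,"ry": 0,"rz": 0},
    {"tx": 0,"ty": 0,"tz": 1.5,"rx": 0,"ry": 0,"rz": 0},
    {"tx": 0,"ty": 0,"tz": 1.5,"rx": 0,"ry": 0,"rz": 0},
    {"tx": 0,"ty": 0,"tz": 1,"rx": 0,"ry": 0,"rz": 0},
    {"tx": 0,"ty": 0,"tz": 0.5,"rx": 0,"ry": 0,"rz": 0},
    {"tx": 0,"ty": 0,"tz": 0,"rx": 0,"ry": 0,"rz": 0}
  ]
}}

```text
t: 13.8
tcp_pos: [0.6429, 0.1161, 0.0873]
eef_rot: [[-0.999, 0.052, -0.002], [0.052, 0.999, -0.001], [0.002, -0.001, -1.0]]
contact_force: [0.6, 0.4, 0.3]
opening: 0.0695
```

```bash
python3 go.py 55 0 58 90; python3 look.py 9; python3 rect.py pics/top_9.png top 78 30 -110 -25 -185 pics/r9.png
python3 - <<'E'
from h import *
o=env.get_obs();t=o['tcp_pos'];R=o['eef_rot']
p=cv2.imread("pics/side_9.png")
b=(320-30,150-15,320+40,205);c=cv2.resize(p[b[1]:b[3],b[0]:b[2]],None,fx=10,fy=8.5,interpolation=cv2.INTER_CUBIC)
for dz,col in((.022,(0,0,255)),(.032,(0,255,0))):
  for s in(-1,1):
    u=(proj("side",t+R[:,1]*s*.035+[0,0,dz])[0]-b[:2]+.5)*[10,8.5]; cv2.circle(c,tuple(u.astype(int).tolist()),5,col,2)
cv2.imwrite("pics/c9.png",c)
E
```

```text
target [0.6433 0.1168 0.058 ] d tool cm [-0.04  0.07  2.93] rot [-0.001 -0.002 -0.003] t 13.8 open 0.0695 F [0.6 0.4 0.3]
tcp jig mm [54.6 -0.7 87.3]
```

View pics/c9.png

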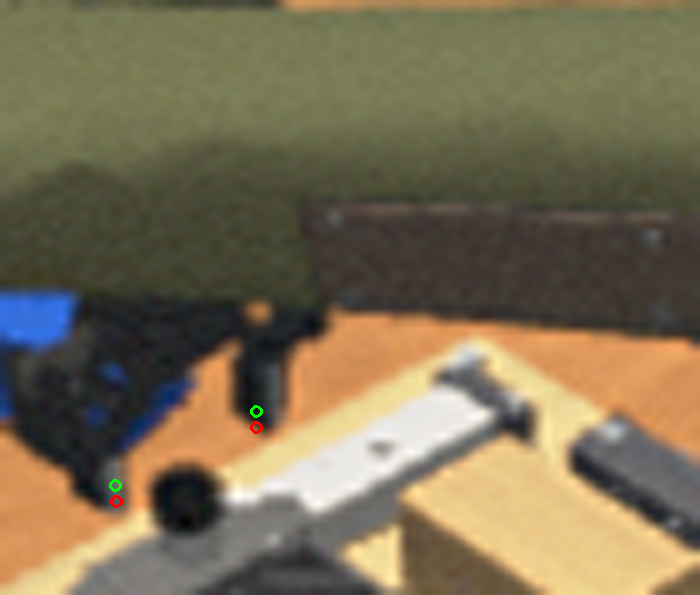

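View pics/r9.png

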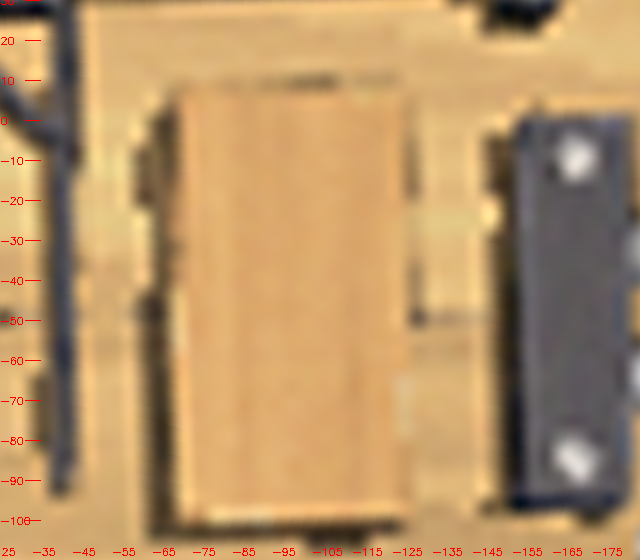

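{"fn": "send_rows", "kwargs": {
  "steps": [
    {"tx": -0.04,"ty": 0.07,"tz": 0.7,"rx": 0,"ry": 0,"rz": -0.003},
    {"tx": 0,"ty": 0,"tz": 0.8,"rx": 0,"ry": 0,"rz": 0},
    {"tx": 0,"ty": 0,"tz": 0.8,"rx": 0,"ry": 0,"rz": 0},
    {"tx": 0,"ty": 0,"tz": 0.5,"rx": 0,"ry": 0,"rz": 0},
    {"tx": 0,"ty": 0,"tz": 0,"rx": 0,"ry": 0,"rz": 0}
  ]
}}

```text
t: 14.4
tcp_pos: [0.6431, 0.1169, 0.059]
eef_rot: [[-0.999, 0.049, -0.002], [0.049, 0.999, -0.001], [0.002, -0.001, -1.0]]
contact_force: [-0.1, 0.1, 0.1]
opening: 0.07
```

```bash
python3 go.py 55 0 58 90; python3 look.py 10
```

```text
target [0.6433 0.1168 0.058 ] d tool cm [-0.02 -0.01  0.1 ] rot [-0.001 -0.002  0.   ] t 14.4 open 0.07 F [-0.1  0.1  0.1]
tcp jig mm [54.8  0.1 59. ]
```

View pics/v10.png

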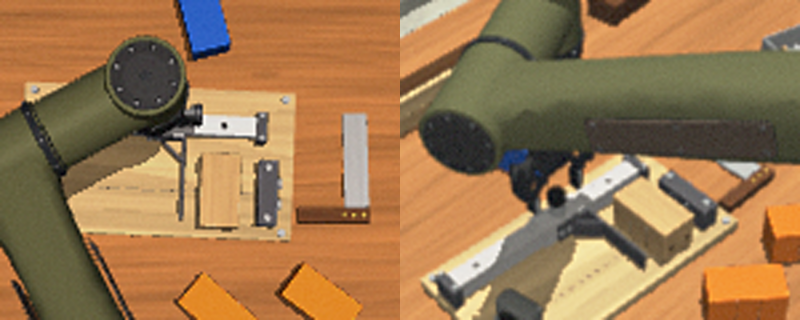

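{"fn": "send_rows", "kwargs": {
  "steps": [
    {"tx": 0,"ty": 0,"tz": 0,"rx": 0,"ry": 0,"rz": 0},
    {"tx": 0,"ty": 0,"tz": 0,"rx": 0,"ry": 0,"rz": 0},
    {"tx": 0,"ty": 0,"tz": 0,"rx": 0,"ry": 0,"rz": 0},
    {"tx": 0,"ty": 0,"tz": 0,"rx": 0,"ry": 0,"rz": 0},
    {"tx": 0,"ty": 0,"tz": 0,"rx": 0,"ry": 0,"rz": 0},
    {"tx": 0,"ty": 0,"tz": 0,"rx": 0,"ry": 0,"rz": 0},
    {"tx": 0,"ty": 0,"tz": 0,"rx": 0,"ry": 0,"rz": 0},
    {"tx": 0,"ty": 0,"tz": 0,"rx": 0,"ry": 0,"rz": 0}
  ],
  "gripper": 0.95,
  "squeeze": 60
}}

```text
t: 15.3
tcp_pos: [0.644, 0.1164, 0.0613]
eef_rot: [[-0.999, 0.049, 0.0], [0.049, 0.999, -0.001], [-0.0, -0.001, -1.0]]
contact_force: [-1.8, -3.9, 5.6]
opening: 0.0262
```

{"fn": "send_rows", "kwargs": {
  "steps": [
    {"tx": 0,"ty": 0,"tz": 0,"rx": 0,"ry": 0,"rz": 0},
    {"tx": 0,"ty": 0,"tz": 0,"rx": 0,"ry": 0,"rz": 0},
    {"tx": 0,"ty": 0,"tz": 0,"rx": 0,"ry": 0,"rz": 0},
    {"tx": 0,"ty": 0,"tz": 0,"rx": 0,"ry": 0,"rz": 0}
  ]
}}

```text
t: 15.7
tcp_pos: [0.644, 0.1164, 0.0613]
eef_rot: [[-0.999, 0.049, 0.0], [0.049, 0.999, -0.001], [-0.0, -0.001, -1.0]]
contact_force: [-2.1, -4.0, 5.2]
opening: 0.0263
```

```bash
python3 go.py 55 0 58 90
```

```text
target [0.6433 0.1168 0.058 ] d tool cm [0.07 0.03 0.33] rot [-0.001  0.    -0.   ] t 15.7 open 0.0263 F [-2.1 -4.   5.2]
tcp jig mm [55.7 -0.3 61.3]
```

{"fn": "send_rows", "kwargs": {
  "steps": [
    {"tx": 0,"ty": 0,"tz": -0.3,"rx": 0,"ry": 0,"rz": 0},
    {"tx": 0,"ty": 0,"tz": -0.3,"rx": 0,"ry": 0,"rz": 0},
    {"tx": 0,"ty": 0,"tz": 0,"rx": 0,"ry": 0,"rz": 0}
  ]
}}

```text
t: 16.0
tcp_pos: [0.6438, 0.1164, 0.065]
eef_rot: [[-0.999, 0.05, -0.001], [0.05, 0.999, -0.001], [0.001, -0.001, -1.0]]
contact_force: [3.5, -5.1, -3.5]
opening: 0.0261
```

{"fn": "send_rows", "kwargs": {
  "steps": [
    {"tx": 0,"ty": 0,"tz": -0.4,"rx": 0,"ry": 0,"rz": 0},
    {"tx": 0,"ty": 0,"tz": -0.4,"rx": 0,"ry": 0,"rz": 0},
    {"tx": 0,"ty": 0,"tz": -0.2,"rx": 0,"ry": 0,"rz": 0},
    {"tx": 0,"ty": 0,"tz": 0,"rx": 0,"ry": 0,"rz": 0}
  ]
}}

```text
t: 16.4
tcp_pos: [0.6438, 0.1173, 0.0753]
eef_rot: [[-0.999, 0.049, -0.001], [0.049, 0.999, 0.001], [0.001, 0.001, -1.0]]
contact_force: [5.0, -1.5, -5.9]
opening: 0.0264
```

```bash
python3 go.py 55 -50 75 90; python3 look.py 11
```

```text
target [0.6408 0.0669 0.075 ] d tool cm [ 0.05 -5.05  0.03] rot [ 0.001 -0.001  0.   ] t 16.4 open 0.0264 F [ 5.  -1.5 -5.9]
tcp jig mm [55.5  0.5 75.3]
```

View pics/v11.png

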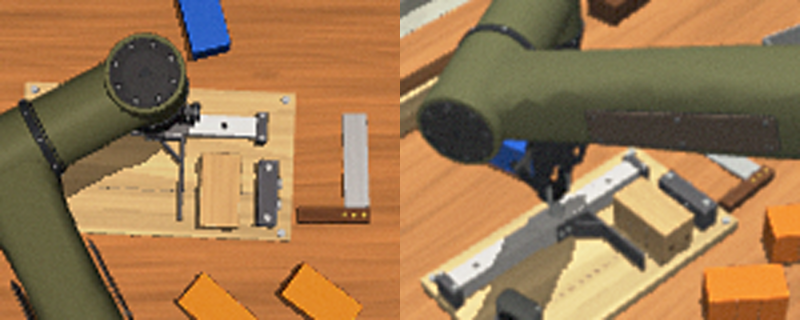

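{"fn": "send_rows", "kwargs": {
  "steps": [
    {"tx": 0,"ty": -0.4,"tz": 0,"rx": 0,"ry": 0,"rz": 0},
    {"tx": 0,"ty": -0.6,"tz": 0,"rx": 0,"ry": 0,"rz": 0},
    {"tx": 0,"ty": -0.6,"tz": 0,"rx": 0,"ry": 0,"rz": 0},
    {"tx": 0,"ty": -0.6,"tz": 0,"rx": 0,"ry": 0,"rz": 0}
  ]
}}

```text
t: 16.9
tcp_pos: [0.6427, 0.0959, 0.0759]
eef_rot: [[-0.999, 0.049, 0.0], [0.049, 0.999, 0.002], [0.0, 0.002, -1.0]]
contact_force: [3.9, 2.2, -5.2]
opening: 0.0262
```

{"fn": "send_rows", "kwargs": {
  "steps": [
    {"tx": 0,"ty": -0.4,"tz": 0,"rx": 0,"ry": 0,"rz": 0},
    {"tx": 0,"ty": -0.4,"tz": 0,"rx": 0,"ry": 0,"rz": 0},
    {"tx": 0,"ty": -0.4,"tz": 0,"rx": 0,"ry": 0,"rz": 0},
    {"tx": 0,"ty": -0.4,"tz": 0,"rx": 0,"ry": 0,"rz": 0},
    {"tx": 0,"ty": 0,"tz": 0,"rx": 0,"ry": 0,"rz": 0}
  ]
}}

```text
t: 17.4
tcp_pos: [0.6418, 0.0785, 0.0764]
eef_rot: [[-0.999, 0.05, -0.0], [0.05, 0.999, -0.0], [0.0, -0.0, -1.0]]
contact_force: [3.8, 0.5, -5.0]
opening: 0.0259
```

```bash
python3 go.py 55 -50 75 90
```

```text
target [0.6408 0.0669 0.075 ] d tool cm [ 0.04 -1.16  0.15] rot [-0. -0. -0.] t 17.4 open 0.0259 F [ 3.8  0.5 -5. ]
tcp jig mm [ 55.4 -38.4  76.4]
```

{"fn": "send_rows", "kwargs": {
  "steps": [
    {"tx": 0,"ty": -0.4,"tz": 0,"rx": 0,"ry": 0,"rz": 0},
    {"tx": 0,"ty": -0.4,"tz": 0,"rx": 0,"ry": 0,"rz": 0},
    {"tx": 0,"ty": -0.25,"tz": 0,"rx": 0,"ry": 0,"rz": 0},
    {"tx": 0,"ty": -0.1,"tz": 0,"rx": 0,"ry": 0,"rz": 0},
    {"tx": 0,"ty": 0,"tz": 0,"rx": 0,"ry": 0,"rz": 0},
    {"tx": 0,"ty": 0,"tz": 0,"rx": 0,"ry": 0,"rz": 0}
  ]
}}

```text
t: 18.0
tcp_pos: [0.6412, 0.0673, 0.0764]
eef_rot: [[-0.999, 0.049, -0.001], [0.049, 0.999, -0.001], [0.001, -0.001, -1.0]]
contact_force: [2.5, 1.0, -5.4]
opening: 0.0261
```

```bash
python3 go.py 55 -50 75 90; python3 look.py 12;python3 rect.py pics/top_12.png top 78 30 -110 -25 -185 pics/r12.png
```

```text
target [0.6408 0.0669 0.075 ] d tool cm [ 0.04 -0.04  0.14] rot [-0.001 -0.001  0.   ] t 18.0 open 0.0261 F [ 2.5  1.  -5.4]
tcp jig mm [ 55.4 -49.6  76.4]
```

View pics/v12.png

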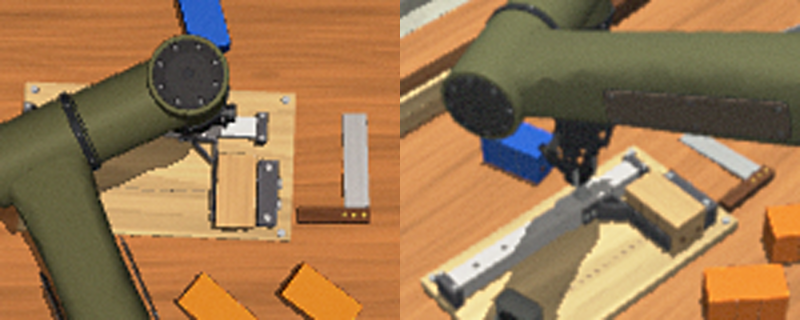

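View pics/r12.png

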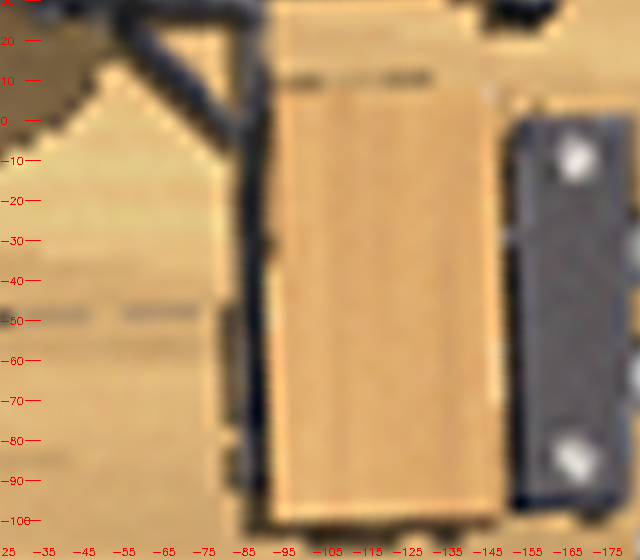

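{"fn": "send_rows", "kwargs": {
  "steps": [
    {"tx": 0,"ty": -0.05,"tz": 0.3,"rx": 0,"ry": 0,"rz": 0},
    {"tx": 0,"ty": 0,"tz": 0.3,"rx": 0,"ry": 0,"rz": 0},
    {"tx": 0,"ty": 0,"tz": 0.3,"rx": 0,"ry": 0,"rz": 0},
    {"tx": 0,"ty": 0,"tz": 0,"rx": 0,"ry": 0,"rz": 0}
  ]
}}

```text
t: 18.5
tcp_pos: [0.6412, 0.0666, 0.0667]
eef_rot: [[-0.999, 0.049, -0.001], [0.049, 0.999, -0.001], [0.001, -0.001, -1.0]]
contact_force: [3.1, -2.0, -7.6]
opening: 0.026
```

```bash
python3 go.py 55 -50 61 90
```

```text
target [0.6408 0.0669 0.061 ] d tool cm [0.03 0.03 0.57] rot [-0.001 -0.001 -0.   ] t 18.5 open 0.026 F [ 3.1 -2.  -7.6]
tcp jig mm [ 55.4 -50.3  66.7]
```

{"fn": "send_rows", "kwargs": {
  "steps": [
    {"tx": 0,"ty": 0,"tz": 0.3,"rx": 0,"ry": 0,"rz": 0},
    {"tx": 0,"ty": 0,"tz": 0.3,"rx": 0,"ry": 0,"rz": 0},
    {"tx": 0,"ty": 0,"tz": 0.2,"rx": 0,"ry": 0,"rz": 0},
    {"tx": 0,"ty": 0,"tz": 0,"rx": 0,"ry": 0,"rz": 0}
  ]
}}

```text
t: 18.9
tcp_pos: [0.6413, 0.0664, 0.0612]
eef_rot: [[-0.999, 0.049, 0.0], [0.049, 0.999, -0.001], [-0.001, -0.001, -1.0]]
contact_force: [-4.1, -3.5, 4.6]
opening: 0.0264
```

```bash
python3 go.py 55 -50 61 90
```

```text
target [0.6408 0.0669 0.061 ] d tool cm [0.05 0.04 0.02] rot [-0.001  0.001  0.   ] t 18.9 open 0.0264 F [-4.1 -3.5  4.6]
tcp jig mm [ 55.5 -50.4  61.2]
```

{"fn": "send_rows", "kwargs": {
  "steps": [
    {"tx": 0,"ty": 0,"tz": 0.2,"rx": 0,"ry": 0,"rz": 0},
    {"tx": 0,"ty": 0,"tz": 0.2,"rx": 0,"ry": 0,"rz": 0},
    {"tx": 0,"ty": 0,"tz": 0,"rx": 0,"ry": 0,"rz": 0},
    {"tx": 0,"ty": 0,"tz": 0,"rx": 0,"ry": 0,"rz": 0}
  ]
}}

```text
t: 19.3
tcp_pos: [0.6416, 0.0664, 0.061]
eef_rot: [[-0.999, 0.048, 0.002], [0.048, 0.999, -0.002], [-0.003, -0.001, -1.0]]
contact_force: [-13.3, -1.3, 19.9]
opening: 0.0263
```

{"fn": "send_rows", "kwargs": {
  "steps": [
    {"tx": 0.15,"ty": 0,"tz": 0,"rx": 0,"ry": 0,"rz": 0},
    {"tx": 0,"ty": 0,"tz": 0,"rx": 0,"ry": 0,"rz": 0},
    {"tx": 0,"ty": 0,"tz": 0,"rx": 0,"ry": 0,"rz": 0}
  ]
}}

```text
t: 19.6
tcp_pos: [0.6415, 0.0664, 0.0611]
eef_rot: [[-0.999, 0.049, 0.006], [0.049, 0.999, -0.001], [-0.006, -0.001, -1.0]]
contact_force: [-7.2, -2.3, 15.3]
opening: 0.0264
```

```bash
python3 go.py 55 -50 61 90; python3 look.py 13;python3 rect.py pics/top_13.png top 78 30 -110 -25 -185 pics/r13.png; python3 -c "
import cv2;p=cv2.imread('pics/side_13.png')[130:230,290:400];cv2.imwrite('pics/c13.png',cv2.resize(p,(660,600),interpolation=cv2.INTER_CUBIC))"
```

```text
target [0.6408 0.0669 0.061 ] d tool cm [0.07 0.04 0.01] rot [-0.001  0.006  0.001] t 19.6 open 0.0264 F [-7.2 -2.3 15.3]
tcp jig mm [ 55.7 -50.4  61.1]
```

View pics/r13.png

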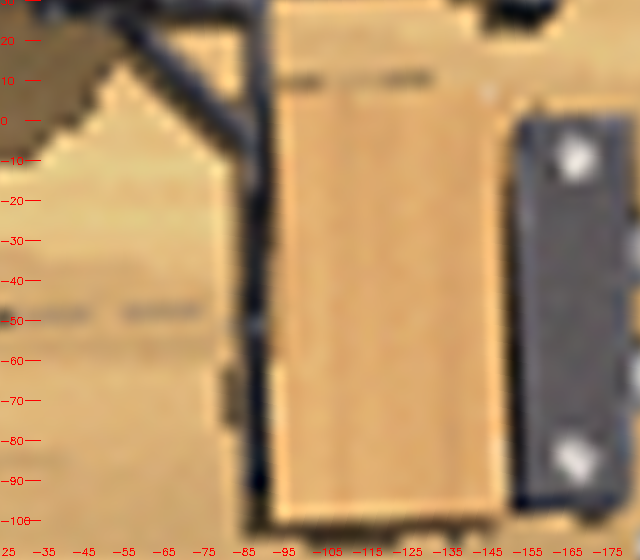

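View pics/c13.png

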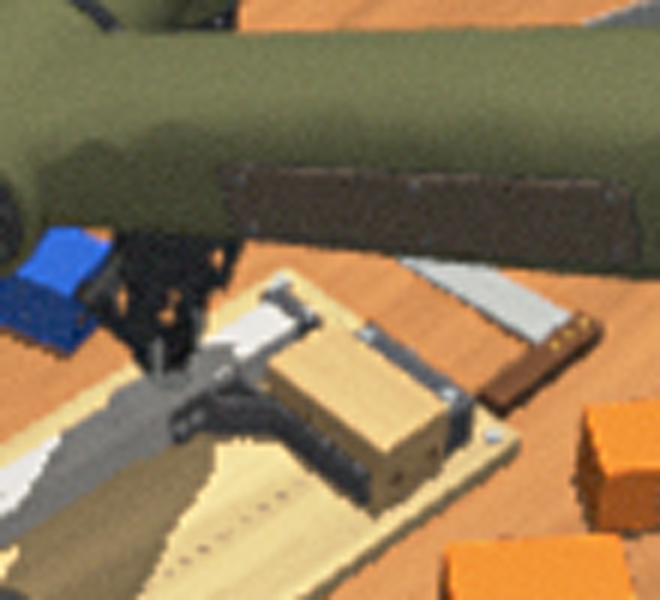

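View pics/top_13.png

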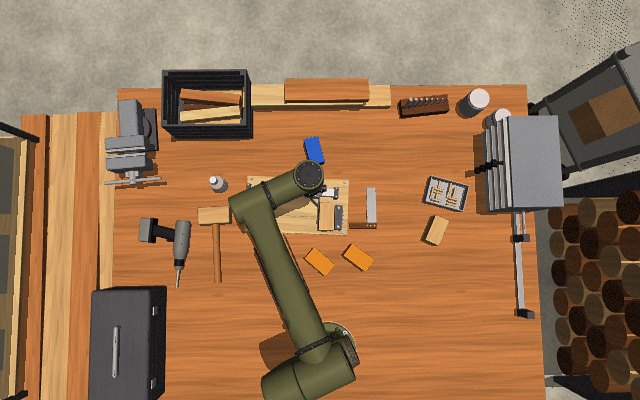

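{"fn": "send_rows", "kwargs": {
  "steps": [
    {"tx": 0.1,"ty": -0.1,"tz": 0.1,"rx": 0,"ry": 0,"rz": 0},
    {"tx": 0,"ty": -0.1,"tz": 0.1,"rx": 0,"ry": 0,"rz": 0},
    {"tx": 0,"ty": 0,"tz": 0,"rx": 0,"ry": 0,"rz": 0},
    {"tx": 0,"ty": 0,"tz": 0,"rx": 0,"ry": 0,"rz": 0}
  ]
}}

```text
t: 20.1
tcp_pos: [0.6415, 0.0659, 0.061]
eef_rot: [[-0.999, 0.048, 0.009], [0.048, 0.999, 0.001], [-0.009, 0.001, -1.0]]
contact_force: [-7.2, 1.4, 21.8]
opening: 0.0259
```

```bash
python3 go.py 55 -50 61 90
```

```text
target [0.6408 0.0669 0.061 ] d tool cm [0.08 0.1  0.  ] rot [0.001 0.009 0.002] t 20.1 open 0.0259 F [-7.2  1.4 21.8]
tcp jig mm [ 55.8 -51.   61. ]
```

{"fn": "send_rows", "kwargs": {
  "steps": [
    {"tx": 0,"ty": 0,"tz": 0,"rx": 0,"ry": 0,"rz": 0},
    {"tx": 0,"ty": 0,"tz": 0,"rx": 0,"ry": 0,"rz": 0},
    {"tx": 0,"ty": 0,"tz": 0,"rx": 0,"ry": 0,"rz": 0},
    {"tx": 0,"ty": 0,"tz": 0,"rx": 0,"ry": 0,"rz": 0},
    {"tx": 0,"ty": 0,"tz": 0,"rx": 0,"ry": 0,"rz": 0}
  ]
}}

```text
t: 20.6
tcp_pos: [0.6415, 0.0659, 0.061]
eef_rot: [[-0.999, 0.048, 0.009], [0.048, 0.999, 0.001], [-0.009, 0.001, -1.0]]
contact_force: [-8.2, 1.8, 20.7]
opening: 0.0257
```

```bash
python3 go.py 55 -50 61 90; python3 -c "
from rig import env
print(env.hand_in())"
```

```text
target [0.6408 0.0669 0.061 ] d tool cm [0.08 0.09 0.  ] rot [0.001 0.009 0.002] t 20.6 open 0.0257 F [-8.2  1.8 20.7]
tcp jig mm [ 55.8 -50.9  61. ]
the job is handed in; nothing more can be done
None
```

I handed the job in at 20.6 s. The post is turned with a long side facing the bush block. The stop is one hole nearer with its pin home, and the gripper is still on the knob, pressing down.

**What I did:** I lifted the post, turned it a quarter turn, set it down across the bed and let go. Then I gripped the knob, lifted it about 14 mm, slid the stop 50 mm so that it carried the post to the block, and lowered the pin.

**Last checks:**
- **Post:** in the last picture it is square and spans jig x of about -100 to 10 mm, so it is centred on the bushes at about -45 mm. It sits between the plate and the block with no more than the expected 1–2 mm of slack.
- **Pin:** the TCP height is 61.0 mm, within 0.3 mm of its value with the pin home in the first hole. Pushing harder did not lower it, so I take the pin as fully home. I could not see the pin itself.
- **Push:** the downward push was steady at about 21 N.
- **Other things:** the last top picture shows nothing else on the bench visibly moved. The arm hides part of the bed there, including the tape measure.

**What failed or disagreed:**
- **First grip missed:** the fingers closed on top of the post, with about 6 N of force and no measurable movement of the post. The pictures put the real fingertips about 30 mm higher than the reported TCP implies, so I corrected for that from then on.
- **Knob width:** the fingers read 26 mm open on the 28 mm knob, although it lifted with the expected spring force.
- **Side force:** about 8 N sideways along world x remained on the knob at the end.

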